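Lock the drive and hold its cover over the screw holes

TASK

Slide the red transport lock on the white drive unit all the way left to its end stop at the green mark. Then pick up the aluminium cover plate by its black handle, without disturbing the tweezers or the screwdriver, and hold it level about a centimetre above the brass inserts of the unit, yellow dot over yellow dot, so that each threaded hole shows whole through its hole in the plate and a colleague can start the screws. Keep the cover off the unit, and finish while still holding it there, steady.

Things in the scene. Friction and masses are not known exactly. Their poses are not given: they have to be found in the camera images.
- unit: White box-shaped drive unit, 180 x 116 mm, flat deck 50 mm above the worktop, fixed. Origin: centre of its underside; x along its length to its back (away from the robot), y to its left. Open bay (60 x 52 mm) centred at x +30 mm. Three brass inserts (16 mm across, 5 mm threaded hole) stand 6 mm proud of the deck round it; the fourth corner (back left) has a yellow dot.
- lock_grip (a point): On the red transport lock grip, 22 mm above the deck. The grip, 14 mm (unit x) by 24 mm (unit y), rises 31 mm from the deck near the unit's front (unit x -62 mm). It slides along the unit's y only, against about 2 N of friction, and stays where left. End stops 3 mm high lie beyond both ends of its travel; the left one, where it must go, is green.
- lock (a joint): Travel of the lock grip in m: 0 at the right-hand end, 0.044 at its left (unit +y) end stop at the green mark. Starts between 0 and 0.012.
- cover_grip (a point): Centre of the cover's black bow handle: a bar 12 mm wide (plate y), 22 mm high and 76 mm long along the plate's x, over the plate's centre, its middle 69 mm above the plate's underside; its two posts (10 mm thick) stand at x +-33 mm. To be taken from above, across the bar. Axes as cover.
- screwdriver: Bystander: small screwdriver lying at the right, 160 mm long, along x.
- tweezers: Bystander: tweezers, 126 mm long, 10 mm high, lying between cover and unit. Origin at the centre of the underside.
- hole0 (a point): Centre of the cover's front left hole (13 mm across, right through) at the plate's underside; in the plate's frame x -42, y +38 mm from the centre, 69 mm below cover_grip. The fourth corner (back left) has no hole but a yellow dot. It belongs over thread0.
- thread0 (a point): Centre of the unit's front left threaded hole, at the top of its brass insert, 56 mm above the worktop; in the unit's frame x -12, y +38 mm. Axes as the unit's.
- hole1 (a point): Centre of the cover's front right hole (13 mm across, right through) at the plate's underside; in the plate's frame x -42, y -38 mm from the centre, 69 mm below cover_grip. The fourth corner (back left) has no hole but a yellow dot. It belongs over thread1.
- thread1 (a point): Centre of the unit's front right threaded hole, at the top of its brass insert, 56 mm above the worktop; in the unit's frame x -12, y -38 mm. Axes as the unit's.
- hole2 (a point): Centre of the cover's back right hole (13 mm across, right through) at the plate's underside; in the plate's frame x +42, y -38 mm from the centre, 69 mm below cover_grip. The fourth corner (back left) has no hole but a yellow dot. It belongs over thread2.
- thread2 (a point): Centre of the unit's back right threaded hole, at the top of its brass insert, 56 mm above the worktop; in the unit's frame x +72, y -38 mm. Axes as the unit's.
- cover: Loose cover, an aluminium plate 110 (x) x 100 (y) x 5 mm with a bow handle, about 0.25 kg, lying flat on the worktop. Origin: centre of its underside, z up. Held as it belongs on the unit, its x and y run as the unit's and its centre is over the bay's centre. A fixed centrifuge 145 mm high stands behind it and beside the unit (x over 0.51 m): carry the cover clear of it.

How it is judged:
By the outcome, as a careful person would: the job done as asked, in the order asked, and still so for the second after the job is handed in, while the arm keeps its last pose, push and grip.
It also fails if it takes over 59 s, if anything falls off the work surface, if the arm or the gripper's body presses on something with over 40 N, if the wrist force passes 120 N, or if a joint passes its speed limit or range.

ROBOT

A 7-joint arm with a two-finger parallel gripper is mounted at the origin on a cart in front of the work surface, level with it; the furniture and walls round the work are solid. World frame = base frame: x ahead of the robot, y to its left, z up, the work surface at z = 0. Lengths are in m, angles in degrees, forces in N, time in s.
With the tool pointing down it reaches from about 0.425 to 0.95 m from the base axis. Payload 16.7 kg.
Tool frame: the origin (TCP) lies midway between the tips of the shut fingers; the grasp point (between the pads) lies 19 mm behind it; z points along the fingers, y is the direction in which the jaws open and shut (so a half turn about z gives the same grasp; the last joint's range is limited). The gripper opens to 94 mm and grips with 3 to 60 N. Pads are 16 mm wide; open, the fingers measure 119 mm over their backs; the gripper's body (75 mm by 177 mm) begins 78 mm behind the grasp point.
Start: joints at [-78.753, 24.414, 4.234, 92.017, -1.954, 63.644, -3.845], TCP at [0.229, 0.635, 0.169] pointing down, gripper open.
Joint ranges: [-163.25, 163.25], [-28.42, 122.38], [-70.27, 78.77], [12.13, 141.07], [-58.53, 238.53], [9.26, 117.41], [-156.51, 156.51]. Speed limits (degrees/s): [108.29, 108.29, 136.94, 136.94, 172.46, 172.46, 172.46].

INTERFACE

Orientations are given as [roll, pitch, yaw] about the fixed x, y, z axes, in that order (R = Rz(yaw) Ry(pitch) Rx(roll)).
In Python, from station import ctrl gives the robot as it stands.
- The arm moves only by the shell command python3 -m handwheel 'ROWS' [FORCE]. ROWS is a JSON object of lists of equal length, an entry for each row: "rotation": the turn, a rotation vector about the tool's x, y, z in rad, a list of three; "offset": the shift along the tool's x, y, z in m, a list of three; "hand": the closure, from -1 (fully open) to 1 (shut). A call has 1 to 12 rows; each row is the pose to reach, as a shift and turn from the pose commanded when the call began, along the tool's axes at that moment; what a row does not reach only later rows make up. A row lasts 1/12 s, in which the tool goes at most 41.7 mm and 7.16 degrees, less where a joint would pass 70% of its speed; a pose out of reach is approached as far as the arm can. A call with a gripper value outside its range is refused whole. The fingers move at their own pace and stop on an object; FORCE is the grip in N (left out, the last holds). Time passes only in rows, so rows that repeat a pose let the fingers close. It gives the time, the measured TCP pose, the force and the opening at its end, in the units of the state.
- ctrl.get_obs(): the state, without advancing time (a new reading comes with each control period).
- ctrl.capture(name): name is "side" or "top" or "wrist"; returns the picture (420x560x3 uint8, blue, green, red); there is no depth.
- ctrl.get_calibration(name): a dict with "fx", "fy", "cx", "cy" (pixels), "k1" (the pictures are not rectified: a ray, as slopes to the right and down, at radius r is drawn at 1 + k1 r^2 times it, then the intrinsics apply), "world_to_cam" (4x4, takes a point from world to camera coordinates). Camera axes: x right, y down, z forward; pixel columns grow to the right and rows downward; lengths in m; the calibration is good to about 2 mm. A picture is of the moment at which its call begins: read the wrist's pose just before it. get_calibration takes no time and is no camera call; for the wrist camera it gives the pose at the moment of the call.
- ctrl.sign_off(): hands the job in, once; it reports no verdict.
The state is a dict: "time": time; "joint_positions": joint angles; "dq": joint speeds; "joint_efforts": joint torques, N m; "eef_pos": TCP position; "tcp_rot": TCP orientation; "wrist_force": force on the tool from outside, world axes, zero at the start; "moment": the same for the moment, N m; "opening": finger opening in m.
Only numpy, scipy, OpenCV 4.12 (cv2) and the standard library are available. Lean on these libraries where they do the work, as an engineer would, in place of code of your own. Each camera call takes 0.05 s, during which the arm holds its last target.

## Working session

There is one attempt and no reset: what is moved stays moved. The work goes in short steps, Python scripts to look and compute and a shell command to move; the robot and the scene stay as the last step left them, time stands still between calls to the robot, and variables do not carry over. Pictures are saved under pics/ and viewed, and the job is handed in when it is done.

```bash
ls; mkdir -p pics
python3 - <<'E'
from station import ctrl
import cv2,numpy as np
np.set_printoptions(precision=4,suppress=True)
print(ctrl.get_obs())
for n in ("side","top","wrist"):
    print(n,ctrl.get_calibration(n)); cv2.imwrite(f"pics/{n}0.png",ctrl.capture(n))
E
```

```text
pics
{'time': 0.0, 'joint_positions': array([-78.7541,  24.4499,   4.2331,  92.051 ,  -1.9533,  63.6417,
        -3.8447]), 'dq': array([-0.0061, -0.0053,  0.0157, -0.0658,  0.0088,  0.0121,  0.0654]), 'joint_efforts': array([ -0.0022, -93.5816,   3.6656, -45.4213,  -0.0488,   0.0201,
         0.0001]), 'eef_pos': array([0.2287, 0.6346, 0.1686]), 'tcp_rot': array([-179.9298,    0.0064,  160.1851]), 'wrist_force': array([-0.274 ,  0.5669,  0.3457]), 'moment': array([ 0.0196,  0.0012, -0.0375]), 'opening': 0.09409220826515846}
side {'fx': 413.40064540545245, 'fy': 413.40064540545245, 'cx': 281.608223309639, 'cy': 205.4343677519922, 'k1': -0.05754643529710358, 'world_to_cam': array([[ 0.8786, -0.4774, -0.0124, -0.5242],
       [-0.331 , -0.59  , -0.7365,  0.156 ],
       [ 0.3443,  0.6512, -0.6764,  0.7856],
       [ 0.    ,  0.    ,  0.    ,  1.    ]])}
top {'fx': 516.4908227192278, 'fy': 516.4908227192278, 'cx': 282.65022890737447, 'cy': 203.77325535449415, 'k1': -0.10997055421430765, 'world_to_cam': array([[ 0.0168, -0.9994,  0.0302, -0.1341],
       [-0.9812, -0.0223, -0.1917,  0.5317],
       [ 0.1922, -0.0264, -0.981 ,  1.2479],
       [ 0.    ,  0.    ,  0.    ,  1.    ]])}
wrist {'fx': 342.4326443376417, 'fy': 342.4326443376417, 'cx': 275.8808776474886, 'cy': 216.21707030739938, 'k1': -0.04356284762561811, 'world_to_cam': array([[ 0.3378,  0.9412, -0.001 , -0.6737],
       [ 0.915 , -0.3281,  0.2348, -0.0256],
       [ 0.2206, -0.0802, -0.9721,  0.3905],
       [ 0.    ,  0.    ,  0.    ,  1.    ]])}
```

View pics/top0.png

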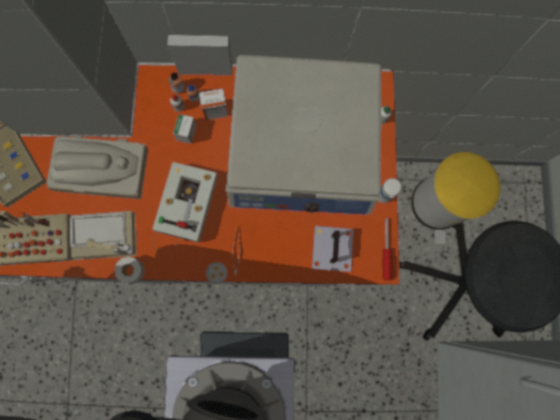

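View pics/side0.png

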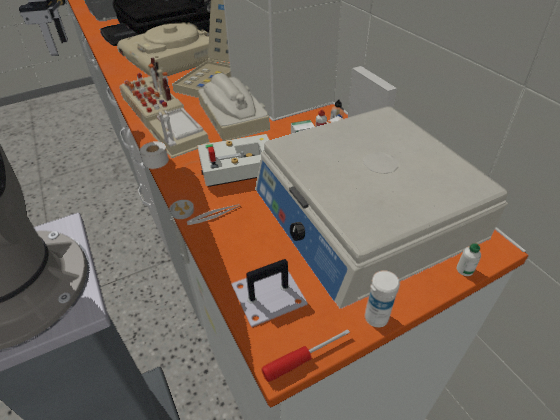

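View pics/wrist0.png

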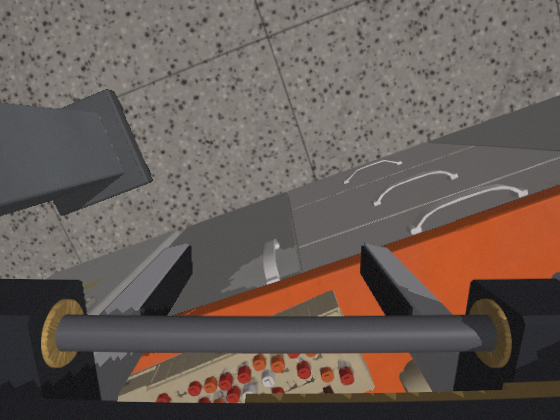

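Top: unit at about (186,202), cover at (333,248), tweezers at (238,250) and screwdriver at (388,250). The centrifuge is above the cover. I'll zoom in.

Run:
```python
import cv2
t=cv2.imread("pics/top0.png"); s=cv2.imread("pics/side0.png")
cv2.imwrite("pics/t_unit.png",cv2.resize(t[155:250,145:235],None,fx=6.3,fy=6.3,interpolation=cv2.INTER_CUBIC))
cv2.imwrite("pics/t_cov.png",cv2.resize(t[215:285,300:400],None,fx=8,fy=8,interpolation=cv2.INTER_CUBIC))
cv2.imwrite("pics/s_unit.png",cv2.resize(s[120:200,185:285],None,fx=7,fy=7,interpolation=cv2.INTER_CUBIC))
cv2.imwrite("pics/s_cov.png",cv2.resize(s[250:330,225:325],None,fx=7,fy=7,interpolation=cv2.INTER_CUBIC))
```

```text
(no output)
```

View pics/t_unit.png

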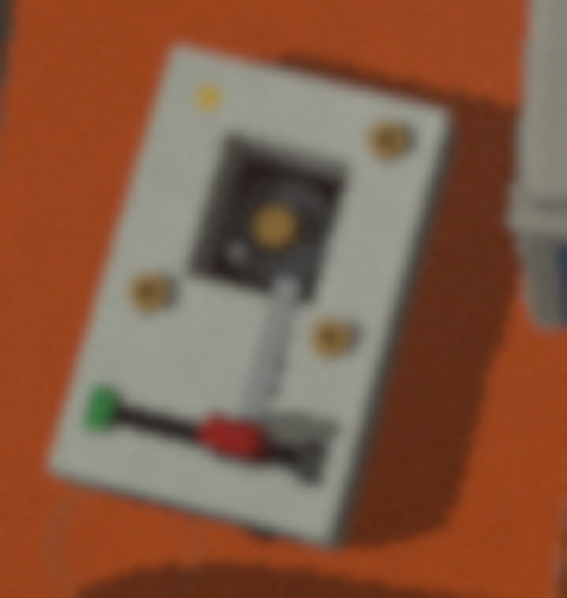

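View pics/t_cov.png

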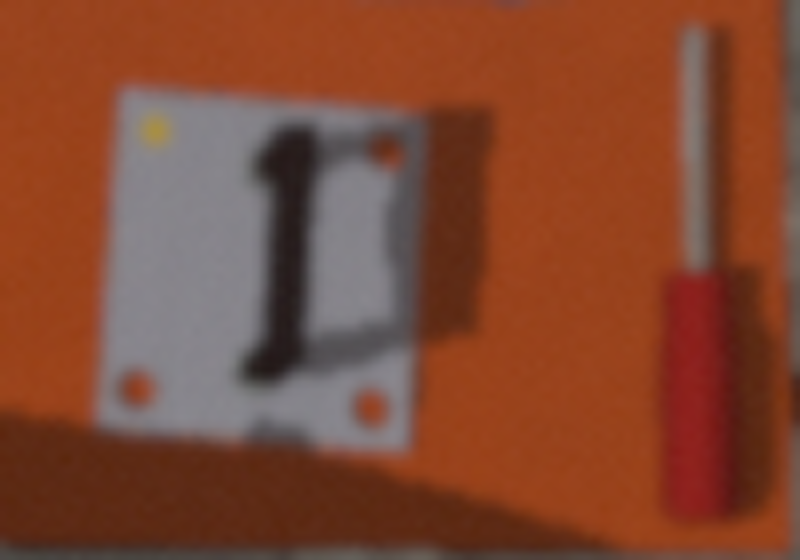

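View pics/s_unit.png

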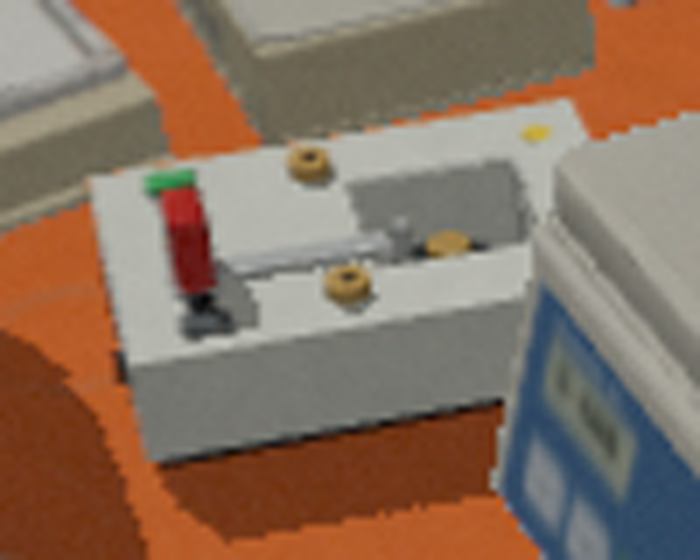

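View pics/s_cov.png

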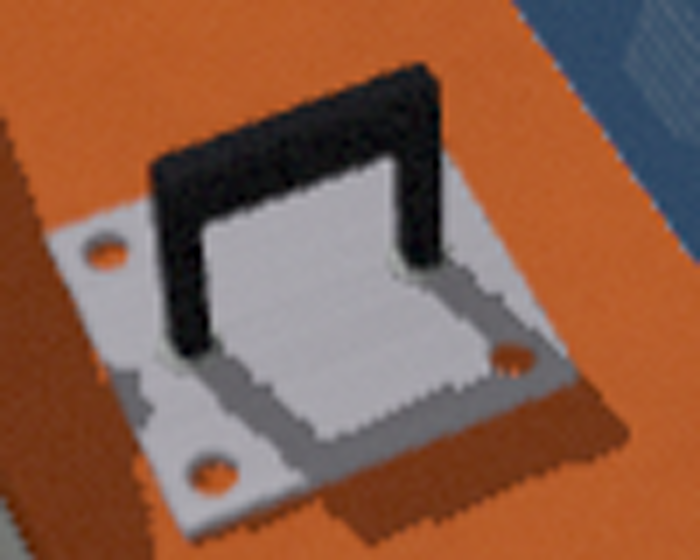

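Top crop (6.3x): inserts at (152,294), (332,338) and (390,138), yellow dot at (208,97), red lock at (232,438), green stop at (100,410). Cover crop (8x): holes at (138,389), (371,408) and (386,150), yellow dot at (156,130). I'll fit both poses with each camera.

```bash
cat > h.py <<'E'
from station import ctrl
import cv2,numpy as np
from scipy.optimize import least_squares
from scipy.spatial.transform import Rotation as R
np.set_printoptions(precision=4,suppress=True)
def proj(P,c):
    M=c["world_to_cam"]; K=np.array([[c["fx"],0,c["cx"]],[0,c["fy"],c["cy"]],[0,0,1]])
    return cv2.projectPoints(np.asarray(P,float).reshape(-1,3),cv2.Rodrigues(M[:3,:3])[0],M[:3,3],K,np.array([c["k1"],0,0,0]))[0][:,0]
def ray(px,c,z):
    M=c["world_to_cam"]; K=np.array([[c["fx"],0,c["cx"]],[0,c["fy"],c["cy"]],[0,0,1]])
    u=cv2.undistortPoints(np.asarray(px,float).reshape(-1,1,2),K,np.array([c["k1"],0,0,0]))[:,0]
    d=np.c_[u,np.ones(len(u))]@M[:3,:3]; o=-M[:3,:3].T@M[:3,3]
    return o+d*((np.asarray(z)-o[2])/d[:,2])[:,None]
def fit(views,x0=(0.55,0,0)): # views: (local pts, px, calib); planar pose
    def pose(L,x): return np.asarray(L)@R.from_euler('z',x[2]).as_matrix().T+[x[0],x[1],0]
    f=lambda x: np.concatenate([(proj(pose(L,x),c)-p).ravel() for L,p,c in views])
    s=least_squares(f,x0,x_scale=[.01,.01,.05]); return s.x, s.fun
def crop(p,f,ox,oy): return (np.asarray(p,float)+.5)/f-.5+[ox,oy]
E
python3 - <<'E'
from h import *
ct=ctrl.get_calibration("top"); cs=ctrl.get_calibration("side")
U=np.array([[-12,38,56],[-12,-38,56],[72,-38,56],[72,38,50]])/1e3
C=np.array([[-42,38,5],[-42,-38,5],[42,-38,5],[42,38,5]])/1e3
ut=crop([[152,294],[332,338],[390,138],[208,97]],6.3,145,155)
us=crop([[310,160],[350,282],[537,133]],7,185,120)
kt=crop([[138,389],[371,408],[386,150],[156,130]],8,300,215)
ks=crop([[106,250],[213,474],[513,358]],7,225,250)
for n,v in (("U top",[(U,ut,ct)]),("U side",[(U[[0,1,3]],us,cs)]),("U both",[(U,ut,ct),(U[[0,1,3]],us,cs)]),
            ("C top",[(C,kt,ct)]),("C side",[(C[:3],ks,cs)]),("C both",[(C,kt,ct),(C[:3],ks,cs)])):
    x,r=fit(v); print(n,x,np.degrees(x[2]),"res",r)
# lock
g=ray(crop([[232,438]],6.3,145,155),ct,[.081]); print("lock top",g)
print("green",ray(crop([[100,410]],6.3,145,155),ct,[.053]))
print("tweez",ray([[238,228],[238,276]],ct,[.01,.01]),"screwd",ray([[387,220],[388,280]],ct,[.005,.015]))
print("centrif front edge top",ray([[230,192],[372,208]],ct,[.145,.145]))
E
```

```text
U top [ 0.5377  0.1241 -0.217 ] -12.43345764523531 res [-0.277  -0.1726  0.2627 -0.0971 -0.2389  0.0196  0.2543  0.2582]
U side [ 0.5383  0.1236 -0.216 ] -12.37405683610935 res [-0.0861  0.0115  0.1195 -0.295  -0.0406  0.3289]
U both [ 0.538   0.1239 -0.2171] -12.438236562399204 res [-0.2087 -0.2854  0.3294 -0.2082 -0.1704 -0.0882  0.3241  0.1492 -0.2428
 -0.0282 -0.0819 -0.3333 -0.1901  0.3097]
C top [ 0.4299 -0.2556 -0.0645] -3.697216247891831 res [-0.1254 -0.0364  0.1009 -0.0113  0.1502 -0.006  -0.124   0.0522]
C side [ 0.4292 -0.2568 -0.0734] -4.207595563533009 res [ 0.2381  0.1179 -0.1514  0.0666 -0.0738 -0.1679]
C both [ 0.4295 -0.2562 -0.0686] -3.928720409917188 res [ 0.05    0.049   0.2685  0.1928  0.4456  0.2055  0.1795  0.1476  0.1702
 -0.0709 -0.0358 -0.2249 -0.0844 -0.6125]
lock top [[0.4726 0.1237 0.081 ]]
green [[0.4869 0.1817 0.053 ]]
tweez [[ 0.4765 -0.0107  0.01  ]
 [ 0.3535 -0.0146  0.01  ]] screwd [[ 0.5065 -0.3999  0.005 ]
 [ 0.3494 -0.3973  0.015 ]]
centrif front edge top [[ 0.5416  0.0028  0.145 ]
 [ 0.511  -0.3318  0.145 ]]
```

Both cameras agree to about 1 mm: unit at (0.538, 0.124), yaw -12.4°; cover at (0.4295, -0.256), yaw -3.9°. The lock centre is at unit y ≈ -14 mm. I'll push it with the shut fingers, so the next step is to work out the rows.

```bash
cat > off.py <<'E'
from h import *
def to(p,yaw,o=None):
    o=o or ctrl.get_obs(); R0=R.from_euler('xyz',o["tcp_rot"],degrees=True)
    T=R.from_euler('xyz',[180,0,yaw],degrees=True)
    print("offset",R0.inv().apply(np.asarray(p)-o["eef_pos"]),"rot",(R0.inv()*T).as_rotvec())
E
python3 - <<'E'
from off import *
to([.229,.635,.24],167.6); to([.468,.0932,.24],167.6); to([.468,.0932,.12],167.6)
E
```

```text
offset [-0.0002  0.0003 -0.0712] rot [-0.001   0.     -0.1294]
offset [-0.4087 -0.4284 -0.0708] rot [-0.001   0.     -0.1294]
offset [-0.4087 -0.4283  0.0492] rot [-0.001   0.     -0.1294]
```

```bash
python3 -m handwheel '{"offset":[[0,0,-0.035],[0,0,-0.07],[-0.03,-0.03,-0.07],[-0.06,-0.06,-0.07],[-0.09,-0.09,-0.07],[-0.12,-0.12,-0.07],[-0.15,-0.15,-0.07],[-0.18,-0.18,-0.07],[-0.21,-0.21,-0.07],[-0.24,-0.24,-0.07],[-0.27,-0.27,-0.07],[-0.30,-0.30,-0.07]],"rotation":[[0,0,0],[0,0,0],[0,0,-0.05],[0,0,-0.13],[0,0,-0.13],[0,0,-0.13],[0,0,-0.13],[0,0,-0.13],[0,0,-0.13],[0,0,-0.13],[0,0,-0.13],[0,0,-0.13]],"hand":[1,1,1,1,1,1,1,1,1,1,1,1]}' 30
python3 - <<'E'
from off import *
print(ctrl.get_obs()["joint_positions"])
to([.468,.0932,.24],167.6); to([.468,.0932,.12],167.6)
E
```

```text
time: 1.15
eef_pos: [0.4064, 0.2559, 0.2393]
tcp_rot: [180.0, -0.0, 167.6]
wrist_force: [1.8, 0.3, -0.0]
opening: 0.0174
[-55.1398   1.7816  15.7666 111.8861  -0.5496  66.3879  38.4738]
offset [-0.095  -0.1458 -0.0007] rot [ 0.0004 -0.0001  0.0006]
offset [-0.095  -0.1458  0.1193] rot [ 0.0004 -0.0001  0.0006]
```

```bash
python3 -m handwheel '{"offset":[[-0.02,-0.03,0],[-0.04,-0.06,0],[-0.06,-0.09,0],[-0.08,-0.12,0],[-0.095,-0.14,0],[-0.095,-0.14,0.03],[-0.095,-0.14,0.06],[-0.095,-0.14,0.09],[-0.095,-0.14,0.11],[-0.095,-0.14,0.12],[-0.095,-0.14,0.12],[-0.095,-0.14,0.12]],"rotation":[[0,0,0],[0,0,0],[0,0,0],[0,0,0],[0,0,0],[0,0,0],[0,0,0],[0,0,0],[0,0,0],[0,0,0],[0,0,0],[0,0,0]],"hand":[1,1,1,1,1,1,1,1,1,1,1,1]}'
python3 - <<'E'
from off import *
to([.468,.0932,.12],167.6);to([.468,.0932,.061],167.6)
for n in("top","wrist"): cv2.imwrite(f"pics/{n}1.png",ctrl.capture(n))
t=cv2.imread("pics/top1.png");cv2.imwrite("pics/t1c.png",cv2.resize(t[155:275,130:280],None,fx=5,fy=5,interpolation=cv2.INTER_CUBIC))
E
```

```text
time: 2.15
eef_pos: [0.4691, 0.1008, 0.1197]
tcp_rot: [-180.0, -0.0, 167.6]
wrist_force: [0.8, -0.1, 0.9]
opening: -0.0
offset [-0.0006 -0.0077 -0.0003] rot [-0.0004 -0.0001  0.0005]
offset [-0.0006 -0.0076  0.0587] rot [-0.0004 -0.0001  0.0005]
```

View pics/wrist1.png

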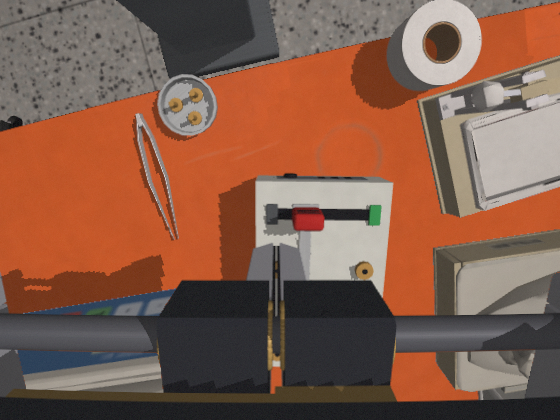

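View pics/t1c.png

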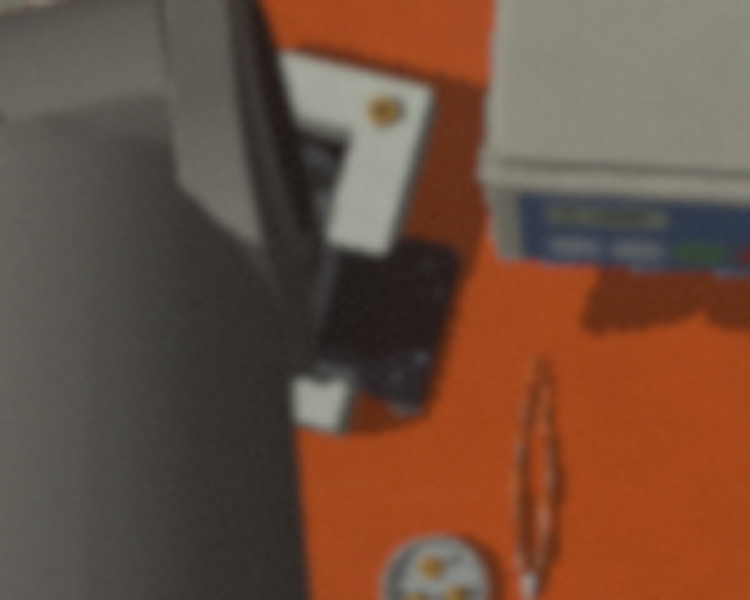

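The wrist view shows the lock at (308,212) in its slot, with the grey stop at (272,214) and the green one at (375,214). I'll measure these.

Run:
```python
from off import *
c=ctrl.get_calibration("wrist")
a=np.radians(-12.43);A=np.array([[np.cos(a),-np.sin(a)],[np.sin(a),np.cos(a)]])
P=ray([[308,212],[272,214],[367,215],[381,215],[364,271],[294,216],[323,216]],c,[.081,.053,.053,.053,.056,.081,.081])
print(P, (P[:,:2]-[.538,.1239])@A*1e3)
to([.468,.0932,.061],167.6)
w=cv2.imread("pics/wrist1.png");cv2.imwrite("pics/w1c.png",cv2.resize(w[170:290,240:400],None,fx=5,fy=5,interpolation=cv2.INTER_CUBIC))
```

```text
[[0.4658 0.1265 0.081 ]
 [0.4678 0.0975 0.053 ]
 [0.486  0.1767 0.053 ]
 [0.4886 0.1885 0.053 ]
 [0.5349 0.1658 0.056 ]
 [0.4666 0.1154 0.081 ]
 [0.4713 0.1372 0.081 ]] [[-71.0856 -12.9821]
 [-62.8439 -40.8585]
 [-62.1384  40.3634]
 [-62.1643  52.4333]
 [-12.0739  40.2826]
 [-67.9077 -23.6752]
 [-67.9536  -1.3518]]
offset [ 0.0001 -0.0082  0.0595] rot [0.0011 0.0014 0.0006]
```

View pics/w1c.png

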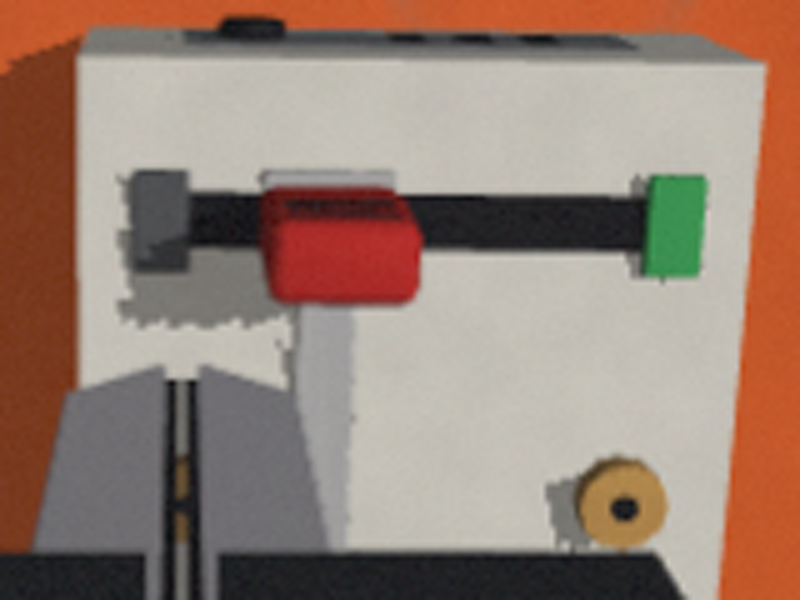

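The finger has room between lock and stop line. Descend, then push.

```bash
python3 -m handwheel '{"offset":[[0,-0.008,0.01],[0,-0.008,0.03],[0,-0.008,0.05],[0,-0.008,0.058],[0,-0.008,0.058]],"rotation":[[0,0,0],[0,0,0],[0,0,0],[0,0,0],[0,0,0]],"hand":[1,1,1,1,1]}'; python3 -m handwheel '{"offset":[[0,0.005,0],[0,0.01,0],[0,0.015,0],[0,0.02,0],[0,0.025,0],[0,0.03,0],[0,0.034,0],[0,0.034,0]],"rotation":[[0,0,0],[0,0,0],[0,0,0],[0,0,0],[0,0,0],[0,0,0],[0,0,0],[0,0,0]],"hand":[1,1,1,1,1,1,1,1]}'
python3 - <<'E'
from off import *
w=ctrl.capture("wrist");cv2.imwrite("pics/w2c.png",cv2.resize(w[120:330,200:440],None,fx=3,fy=3,interpolation=cv2.INTER_CUBIC))
E
```

```text
time: 2.67
eef_pos: [0.4662, 0.0923, 0.0601]
tcp_rot: [-179.9, -0.1, 167.6]
wrist_force: [0.2, 0.5, -0.4]
opening: 0.0004
time: 3.33
eef_pos: [0.4747, 0.1273, 0.0613]
tcp_rot: [180.0, 0.0, 167.7]
wrist_force: [0.2, -0.4, -0.2]
opening: 0.0004
```

View pics/w2c.png

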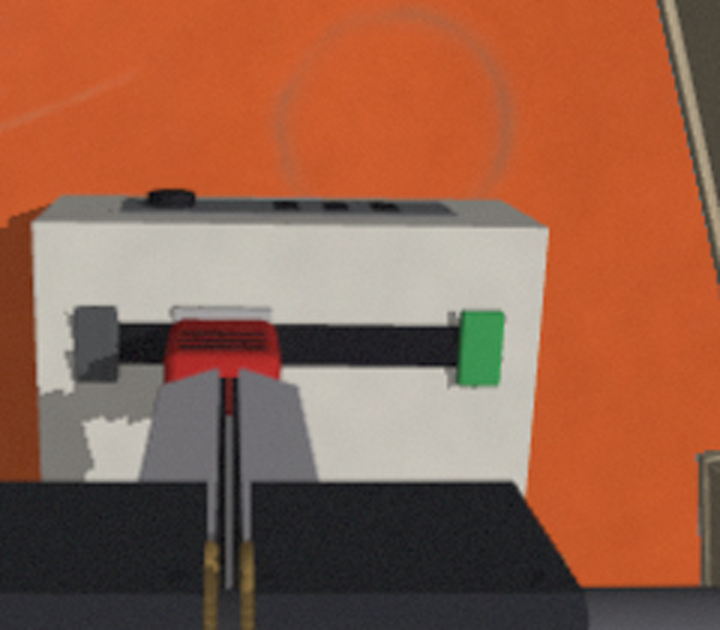

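No contact force and the lock hasn't moved: the shut fingers at (230,380) went past it on the bay side. I'll check the geometry before doing anything else.

Run:
```python
from off import *
o=ctrl.get_obs(); print(o["eef_pos"],o["tcp_rot"],o["wrist_force"],o["opening"])
c=ctrl.get_calibration("wrist")
Rm=R.from_euler('xyz',o["tcp_rot"],degrees=True)
print("tcp px",proj([o["eef_pos"],o["eef_pos"]+Rm.apply([0,0,-.019])],c))
M=c["world_to_cam"];print("cam pos",-M[:3,:3].T@M[:3,3], Rm.inv().apply(-M[:3,:3].T@M[:3,3]-o["eef_pos"]))
a=np.radians(-12.43);A=np.array([[np.cos(a),-np.sin(a)],[np.sin(a),np.cos(a)]])
L=np.array([[-62-7,-14.5-12,81],[-62-7,-14.5+12,81],[-55,-2.5,81],[-55,-26.5,81],[-62,38,53],[-12,38,56]])/1e3
W=np.c_[L[:,:2]@A.T+[.538,.1239],L[:,2]]
p=proj(W,c);print(p,(p-[200,120])*3)
for n in("side","top"):
    w=ctrl.capture(n);cv2.imwrite(f"pics/{n}2.png",w)
s=cv2.imread("pics/side2.png");cv2.imwrite("pics/s2c.png",cv2.resize(s[100:200,170:290],None,fx=6,fy=6,interpolation=cv2.INTER_CUBIC))
```

```text
[0.4746 0.1266 0.0613] [-179.9962    0.0019  167.6688] [ 0.052   0.222  -0.0431] 0.00029384103714852637
tcp px [[276.9869 239.1683]
 [277.0922 248.5503]]
cam pos [0.4081 0.1403 0.2776] [ 0.0678 -0.0009 -0.2163]
[[251.275  238.6602]
 [291.2491 238.7792]
 [290.9283 260.7108]
 [251.6045 260.5931]
 [348.3259 236.4768]
 [345.2999 304.7746]] [[153.825  355.9807]
 [273.7472 356.3377]
 [272.7849 422.1325]
 [154.8136 421.7794]
 [444.9776 349.4303]
 [435.8997 554.3238]]
```

View pics/s2c.png

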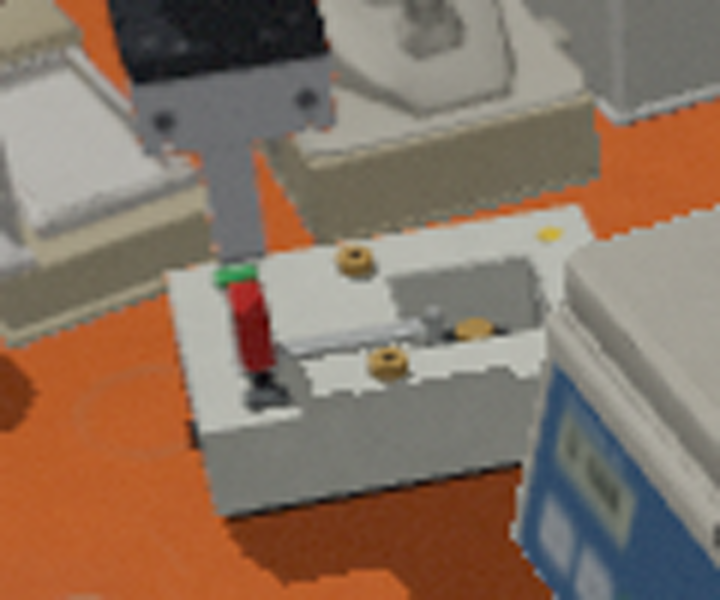

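Run:
```python
from off import *
o=ctrl.get_obs(); c=ctrl.get_calibration("side")
p=proj([o["eef_pos"],o["eef_pos"]+[0,0,.03],o["eef_pos"]+[0,0,.08]],c);print(p,(p-[170,100]+.5)*6-.5)
# z needed to appear at crop (240,258)
from itertools import product
tgt=crop([[240,258]],6,170,100)
print("tip at z if directly above:",[ (z,ray(tgt,c,[z])[0]) for z in (.05,.081,.1,.12,.14)])
```

```text
[[211.4777 155.225 ]
 [209.8848 144.8038]
 [207.0942 126.4692]] [[251.3659 333.8498]
 [241.8091 271.3228]
 [225.065  161.3153]]
tip at z if directly above: [(0.05, array([0.4948, 0.1957, 0.05  ])), (0.081, array([0.4815, 0.1502, 0.081 ])), (0.1, array([0.4734, 0.1223, 0.1   ])), (0.12, array([0.4648, 0.093 , 0.12  ])), (0.14, array([0.4562, 0.0636, 0.14  ]))]
```

View pics/side2.png

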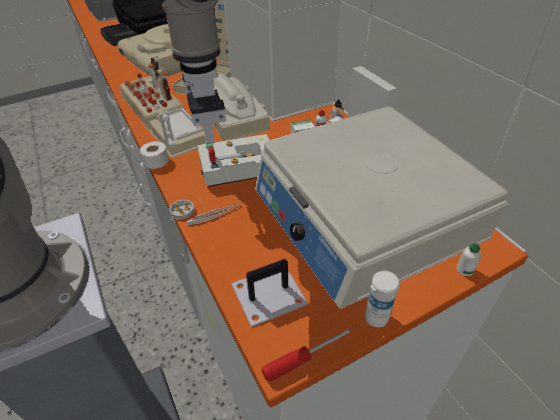

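View pics/top2.png

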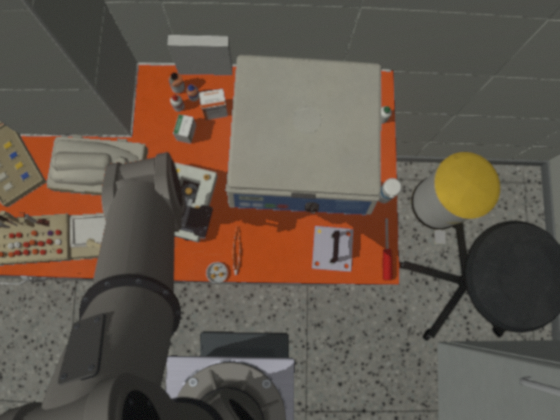

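Side and wrist views both suggest the finger tips are about 35 mm higher than the TCP reading implies. I'll test whether the wrist camera pose itself is off, using the known front deck corners of the unit at (33,222) and (548,228) in the crop.

Run:
```python
from off import *
c=ctrl.get_calibration("wrist"); o=ctrl.get_obs()
a=np.radians(-12.43);A=np.array([[np.cos(a),-np.sin(a)],[np.sin(a),np.cos(a)]])
L=np.array([[-90,-58,50],[-90,58,50],[-62,-38-5,53],[-62,38+5,53]])/1e3
W=np.c_[L[:,:2]@A.T+[.538,.1239],L[:,2]]
px=crop([[33,222],[548,228],[96,344],[481,348]],3,200,120)
print(proj(W,c)-px)
f=lambda d:(proj(W[:2]+[*d],c)-px[:2]).ravel()
s=least_squares(f,[0,0,0]);print("shift of scene rel. to camera",s.x,s.fun)
# finger tip hypothesis: tip corners at tool x=+8 (camera side), y=+-12.5, z=-h
Rm=R.from_euler('xyz',o["tcp_rot"],degrees=True)
for h in (0,.02,.036,.05):
  for sx in(.008,-.008): print(h,sx,(proj(o["eef_pos"]+Rm.apply([[sx,-.0125,-h],[sx,0,-h],[sx,.0125,-h]]),c)-[200,120])*3)
```

```text
[[-2.3675  1.4066]
 [-2.4309 -0.1515]
 [-0.572   1.8657]
 [-3.4994  0.777 ]]
shift of scene rel. to camera [-0.0001  0.0017  0.    ] [-0.001   0.7736  0.0031 -0.7759]
0 0.008 [[173.8882 322.1717]
 [231.1224 322.2411]
 [288.3503 322.3014]]
0 -0.008 [[174.7033 391.6207]
 [230.9733 391.6948]
 [287.2374 391.7419]]
0.02 0.008 [[168.8204 348.8757]
 [231.4777 348.955 ]
 [294.127  349.0147]]
0.02 -0.008 [[169.8153 424.2672]
 [231.3075 424.3528]
 [292.7922 424.3958]]
0.036 0.008 [[164.0216 374.1764]
 [231.8141 374.2663]
 [299.5969 374.3236]]
0.036 -0.008 [[165.2045 455.0832]
 [231.6228 455.1811]
 [298.032  455.2181]]
0.05 0.008 [[159.1315 399.973 ]
 [232.157  400.0749]
 [305.1708 400.1276]]
0.05 -0.008 [[160.524  486.3861]
 [231.9429 486.4981]
 [303.3508 486.5264]]
```

The wrist camera pose is right to under 2 mm, with no height error. The visible tips do lie about 36 mm behind the stated TCP, so the fingers passed over the lock, which fits the zero contact force. I'll take tip = TCP − 36 mm along the tool, back off, then descend in small steps watching force and picture.

```bash
python3 -m handwheel '{"offset":[[0,-0.015,0],[0,-0.03,0],[0,-0.036,0],[0,-0.036,0.005],[0,-0.036,0.01],[0,-0.036,0.015],[0,-0.036,0.015]],"rotation":[[0,0,0],[0,0,0],[0,0,0],[0,0,0],[0,0,0],[0,0,0],[0,0,0]],"hand":[1,1,1,1,1,1,1]}'
python3 - <<'E'
from off import *
w=ctrl.capture("wrist");cv2.imwrite("pics/w3c.png",cv2.resize(w[120:330,200:440],None,fx=3,fy=3,interpolation=cv2.INTER_CUBIC))
s=ctrl.capture("side");cv2.imwrite("pics/s3c.png",cv2.resize(s[100:200,170:290],None,fx=6,fy=6,interpolation=cv2.INTER_CUBIC))
E
```

```text
time: 4.07
eef_pos: [0.4662, 0.0913, 0.0451]
tcp_rot: [-179.9, -0.1, 167.7]
wrist_force: [-0.3, -0.7, -1.1]
opening: 0.0002
```

View pics/s3c.png

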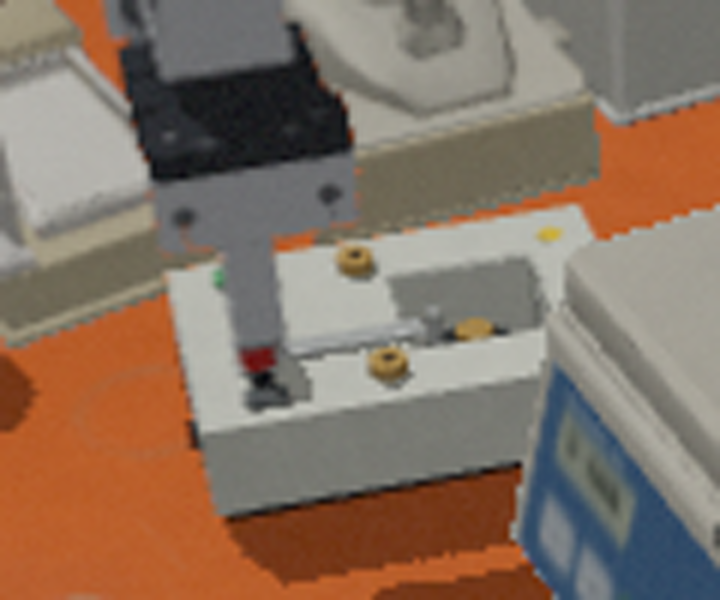

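View pics/w3c.png

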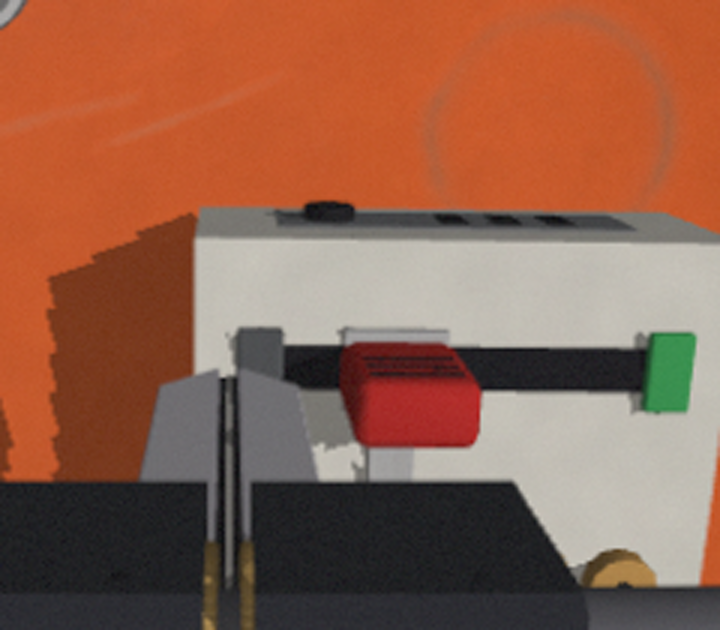

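The reported TCP z of 0.045 is already below the deck without contact, which confirms the 36 mm offset. Lower 19 mm more, then push.

```bash
python3 -m handwheel '{"offset":[[0,0,0.005],[0,0,0.01],[0,0,0.015],[0,0,0.019],[0,0,0.019]],"rotation":[[0,0,0],[0,0,0],[0,0,0],[0,0,0],[0,0,0]],"hand":[1,1,1,1,1]}'; python3 -m handwheel '{"offset":[[0,0.004,0],[0,0.008,0],[0,0.012,0],[0,0.016,0],[0,0.02,0],[0,0.02,0]],"rotation":[[0,0,0],[0,0,0],[0,0,0],[0,0,0],[0,0,0],[0,0,0]],"hand":[1,1,1,1,1,1]}'
python3 - <<'E'
from off import *
w=ctrl.capture("wrist");cv2.imwrite("pics/w4c.png",cv2.resize(w[120:330,200:440],None,fx=3,fy=3,interpolation=cv2.INTER_CUBIC))
E
```

```text
time: 4.58
eef_pos: [0.4662, 0.0909, 0.0263]
tcp_rot: [-179.9, -0.1, 167.6]
wrist_force: [0.1, 0.9, -0.7]
opening: 0.0001
time: 5.08
eef_pos: [0.4714, 0.1116, 0.0274]
tcp_rot: [180.0, 0.0, 167.7]
wrist_force: [0.1, -0.3, -0.4]
opening: 0.0003
```

View pics/w4c.png

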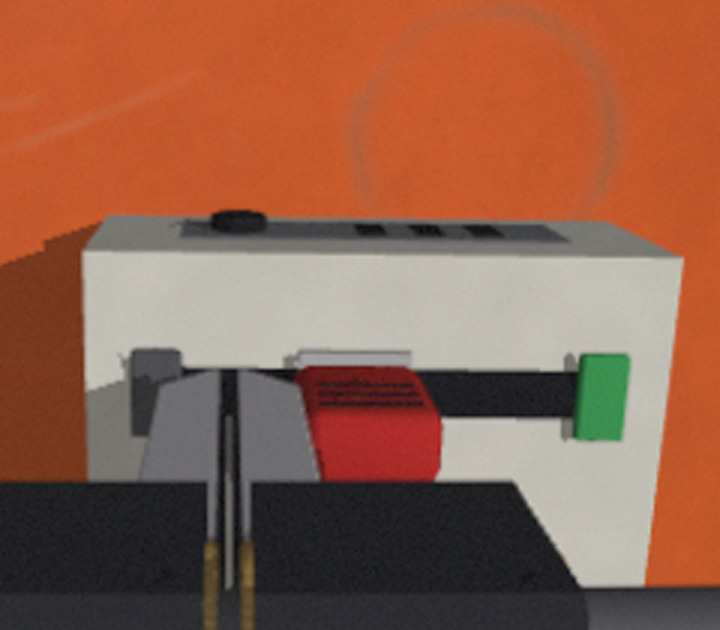

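The lock is moving: its gap to the grey stop grew by about 10 mm. Continue.

```bash
python3 -m handwheel '{"offset":[[0,0.004,0],[0,0.008,0],[0,0.012,0],[0,0.016,0],[0,0.02,0],[0,0.023,0],[0,0.023,0]],"rotation":[[0,0,0],[0,0,0],[0,0,0],[0,0,0],[0,0,0],[0,0,0],[0,0,0]],"hand":[1,1,1,1,1,1,1]}'; python3 -m handwheel '{"offset":[[0,0.002,0],[0,0.003,0],[0,0.003,0]],"rotation":[[0,0,0],[0,0,0],[0,0,0]],"hand":[1,1,1]}'
python3 - <<'E'
from off import *
o=ctrl.get_obs();print(o["wrist_force"],R.from_euler('z',12.43,degrees=True).apply(o["eef_pos"]-[.538,.1239,0]))
w=ctrl.capture("wrist");cv2.imwrite("pics/w5c.png",cv2.resize(w[120:330,200:440],None,fx=3,fy=3,interpolation=cv2.INTER_CUBIC))
E
```

```text
time: 5.72
eef_pos: [0.4762, 0.1339, 0.0273]
tcp_rot: [180.0, 0.0, 167.7]
wrist_force: [-0.3, 0.0, 0.1]
opening: 0.0004
time: 5.97
eef_pos: [0.4765, 0.1361, 0.0272]
tcp_rot: [-180.0, -0.0, 167.6]
wrist_force: [0.0, 0.1, 0.0]
opening: 0.0004
[0.0287 0.0861 0.0236] [-0.0626 -0.0013  0.0272]
```

View pics/w5c.png

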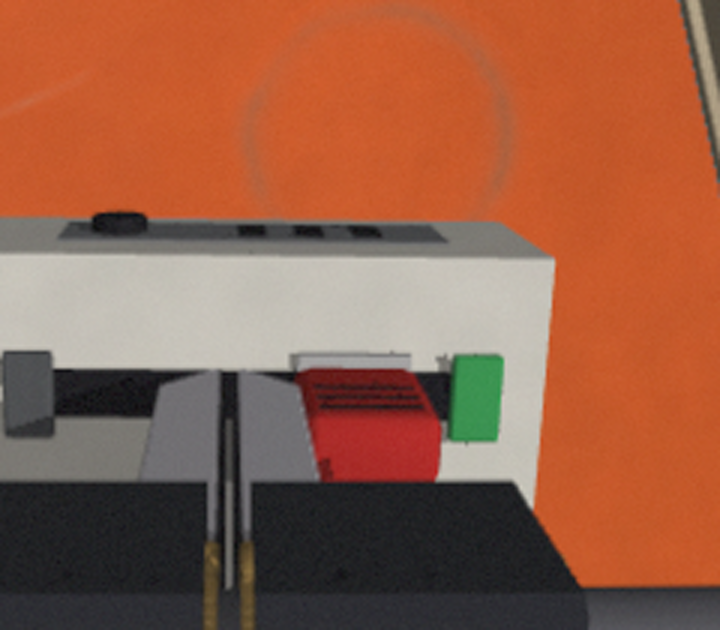

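Carriage edge at x=411, green stop at x=450: about 7 mm to go. Push on until the force rises.

```bash
python3 -m handwheel '{"offset":[[0,0.002,0],[0,0.004,0],[0,0.005,0],[0,0.005,0]],"rotation":[[0,0,0],[0,0,0],[0,0,0],[0,0,0]],"hand":[1,1,1,1]}'; python3 -m handwheel '{"offset":[[0,0.001,0],[0,0.002,0],[0,0.002,0]],"rotation":[[0,0,0],[0,0,0],[0,0,0]],"hand":[1,1,1]}';python3 -m handwheel '{"offset":[[0,0.001,0],[0,0.002,0],[0,0.002,0]],"rotation":[[0,0,0],[0,0,0],[0,0,0]],"hand":[1,1,1]}'
python3 - <<'E'
from off import *
o=ctrl.get_obs();print(o["wrist_force"],R.from_euler('z',12.43,degrees=True).apply(o["eef_pos"]-[.538,.1239,0]))
w=ctrl.capture("wrist");cv2.imwrite("pics/w6c.png",cv2.resize(w[120:330,200:440],None,fx=3,fy=3,interpolation=cv2.INTER_CUBIC))
E
```

```text
time: 6.35
eef_pos: [0.4771, 0.1386, 0.0272]
tcp_rot: [-179.8, -0.1, 167.5]
wrist_force: [-3.6, -15.8, 10.2]
opening: 0.0006
time: 6.6
eef_pos: [0.477, 0.1387, 0.0272]
tcp_rot: [-179.7, -0.1, 167.5]
wrist_force: [-5.8, -25.9, 18.4]
opening: 0.0004
time: 6.85
eef_pos: [0.477, 0.1389, 0.0271]
tcp_rot: [-179.6, -0.1, 167.4]
wrist_force: [-9.1, -34.8, 25.9]
opening: 0.0002
[ -9.1273 -34.8278  25.8646] [-0.0628  0.0015  0.0271]
```

View pics/w6c.png

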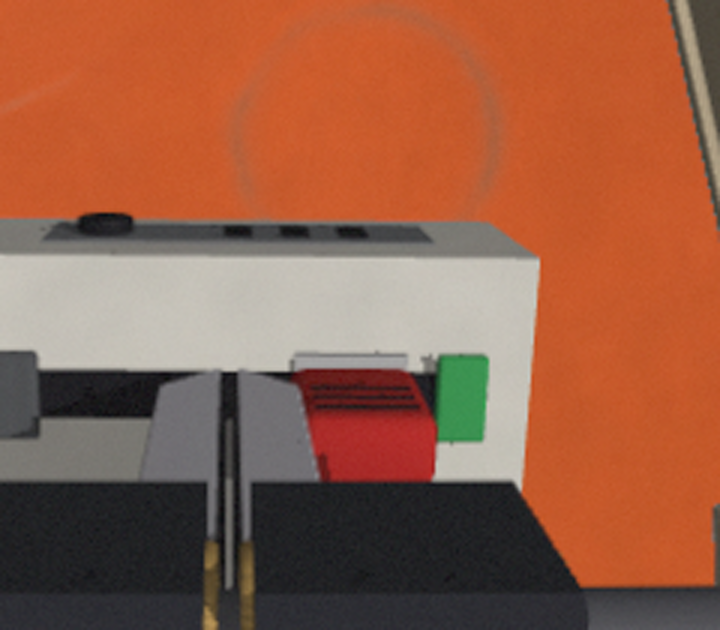

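Force rose hard and position stalled. The carriage centre is about 111 px from the midpoint between the stops, i.e. ≈ +21.5 mm against an expected +22, so it's at the end of travel. Back off, lift and verify.

```bash
python3 -m handwheel '{"offset":[[0,-0.008,0],[0,-0.02,0],[0,-0.02,-0.03],[0,-0.02,-0.06],[0,-0.02,-0.09],[0,-0.02,-0.12],[0,-0.02,-0.12]],"rotation":[[0,0,0],[0,0,0],[0,0,0],[0,0,0],[0,0,0],[0,0,0],[0,0,0]],"hand":[1,1,1,1,1,1,1]}'
python3 - <<'E'
from off import *
c=ctrl.get_calibration("wrist");w=ctrl.capture("wrist");cv2.imwrite("pics/w7c.png",cv2.resize(w[120:330,200:440],None,fx=3,fy=3,interpolation=cv2.INTER_CUBIC))
a=np.radians(-12.43);A=np.array([[np.cos(a),-np.sin(a)],[np.sin(a),np.cos(a)]])
for l in (0.038,.040,.042,.044):
  y=-.022+l
  L=np.array([[-.069,y-.012,.081],[-.055,y-.012,.081],[-.055,y+.012,.081],[-.069,y+.012,.081]])
  W=np.c_[L[:,:2]@A.T+[.538,.1239],L[:,2]]; print(l,(proj(W,c).round(1)-[200,120])*3)
L=np.array([[-.012,.038,.056],[-.09,.058,.05],[-.09,-.058,.05]]);print((proj(np.c_[L[:,:2]@A.T+[.538,.1239],L[:,2]],c)-[200,120])*3)
s=ctrl.capture("side");cv2.imwrite("pics/s7c.png",cv2.resize(s[100:200,170:290],None,fx=6,fy=6,interpolation=cv2.INTER_CUBIC))
E
```

```text
time: 7.48
eef_pos: [0.4768, 0.1261, 0.1523]
tcp_rot: [179.7, 0.3, 167.6]
wrist_force: [0.3, 0.2, 0.9]
opening: 0.0007
0.038 [[281.7 252.3]
 [281.1 299.7]
 [363.9 299.7]
 [365.7 252.3]]
0.04 [[288.6 252.3]
 [288.  299.7]
 [370.8 299.7]
 [372.6 252.3]]
0.042 [[295.8 252.3]
 [294.9 299.7]
 [377.7 299.7]
 [379.5 252.3]]
0.044 [[302.7 252.3]
 [301.8 299.7]
 [384.6 299.7]
 [386.4 252.3]]
[[379.834  409.2182]
 [450.4485 165.9231]
 [ 77.1401 165.2378]]
```

View pics/w7c.png

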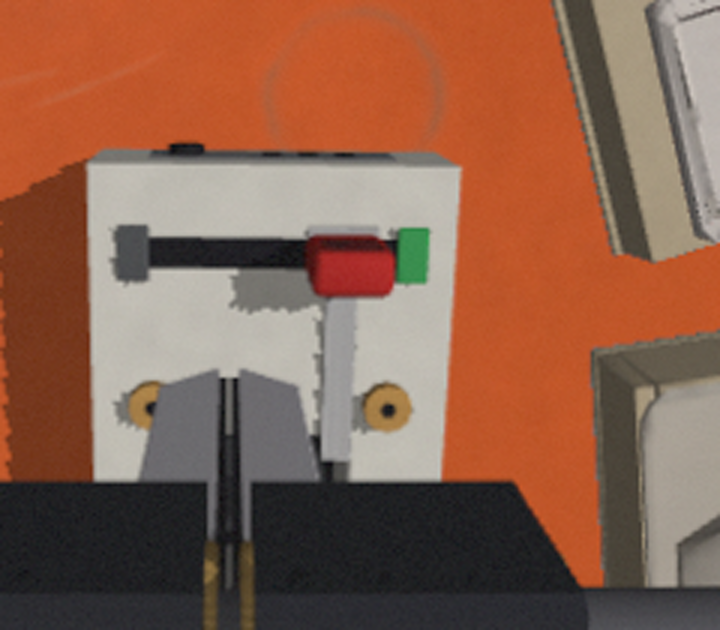

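View pics/s7c.png

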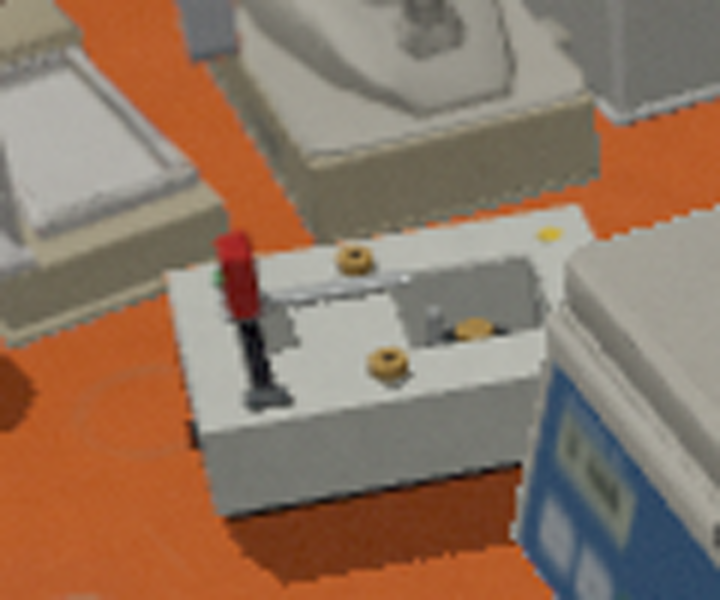

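Lock verified: its top face at x 310–393 matches the 44 mm prediction once the same 8 px bias seen on thread0 is applied. Now to the cover.

Run:
```python
from off import *
to([.430,-.256,.20],176.1)
```

```text
offset [-0.0379 -0.3823 -0.0526] rot [ 0.0021  0.0016 -0.1473]
```

```bash
python3 -m handwheel '{"offset":[[0,0,-0.03],[0,-0.02,-0.053],[-0.004,-0.055,-0.053],[-0.008,-0.09,-0.053],[-0.012,-0.125,-0.053],[-0.016,-0.16,-0.053],[-0.02,-0.195,-0.053],[-0.024,-0.23,-0.053],[-0.028,-0.265,-0.053],[-0.032,-0.3,-0.053],[-0.035,-0.335,-0.053],[-0.038,-0.365,-0.053]],"rotation":[[0,0,0],[0,0,0],[0,0,-0.02],[0,0,-0.05],[0,0,-0.08],[0,0,-0.11],[0,0,-0.147],[0,0,-0.147],[0,0,-0.147],[0,0,-0.147],[0,0,-0.147],[0,0,-0.147]],"hand":[1,1,0,-1,-1,-1,-1,-1,-1,-1,-1,-1]}' 40; python3 -m handwheel '{"offset":[[0,-0.015,0],[0,-0.015,0],[0,-0.015,0]],"rotation":[[0,0,0],[0,0,0],[0,0,0]],"hand":[-1,-1,-1]}';  python3 - <<'E'
from off import *
print(ctrl.get_obs()["joint_positions"])
to([.430,-.256,.20],176.1)
c=ctrl.get_calibration("wrist");w=ctrl.capture("wrist");cv2.imwrite("pics/w8.png",w)
E
```

```text
time: 8.58
eef_pos: [0.4319, -0.2413, 0.1993]
tcp_rot: [-180.0, -0.1, 176.0]
wrist_force: [0.5, 0.5, 0.2]
opening: 0.0638
time: 8.83
eef_pos: [0.4313, -0.2548, 0.1991]
tcp_rot: [-180.0, -0.1, 175.9]
wrist_force: [-0.4, 1.2, 0.0]
opening: 0.0835
[-19.8722   7.3267  47.7288 113.8425  -6.0875  61.451  116.4995]
offset [ 0.0012 -0.0013 -0.0008] rot [-0.0004 -0.0021 -0.0026]
```

View pics/w8.png

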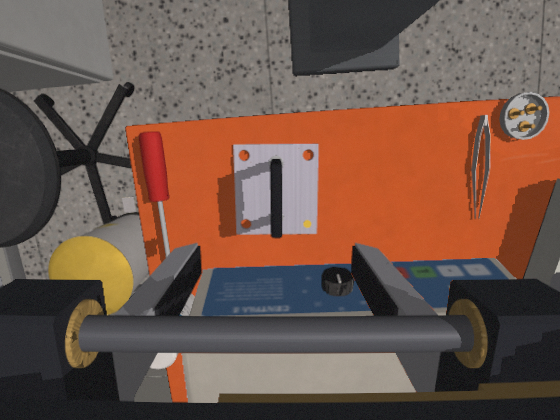

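Wrist view: cover holes at (309,155), (244,155) and (246,224), yellow dot at (308,224), handle centred near (276,198). Fit.

Run:
```python
from off import *
w=cv2.imread("pics/w8.png");cv2.imwrite("pics/w8c.png",cv2.resize(w[135:245,220:335],None,fx=5,fy=5,interpolation=cv2.INTER_CUBIC))
c=ctrl.get_calibration("wrist");C=np.array([[-42,38,5],[-42,-38,5],[42,-38,5],[42,38,5]])/1e3
x,r=fit([(C,np.array([[309,155],[244,155],[246,224],[308,224.]]),c)],(.43,-.256,-.07));print(x,np.degrees(x[2]),r)
print(ray([[277,163],[276.5,233]],c,[.08,.08]))
```

```text
[ 0.4302 -0.2534 -0.0636] -3.6430531232587136 [-0.313   0.0534  0.5517  0.3291  0.2424 -0.0978 -0.492  -0.3557]
[[ 0.3914 -0.2507  0.08  ]
 [ 0.4621 -0.256   0.08  ]]
```

View pics/w8c.png

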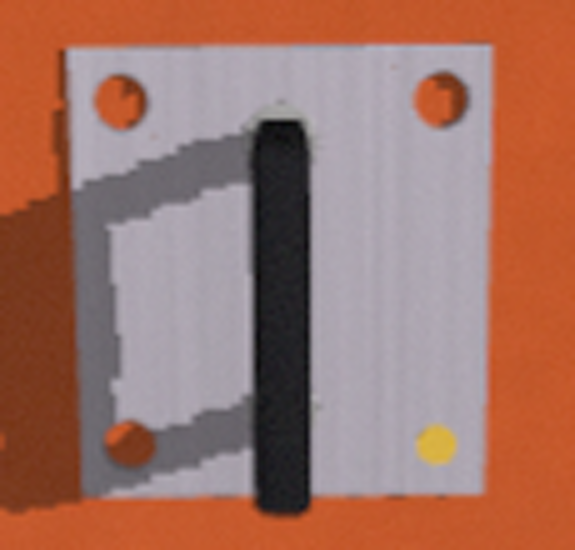

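Handle runs true along x; the measured centre is (0.430, -0.254), yaw -3.7°. Descend with the finger tips (TCP − 36 mm) down to z ≈ 0.05.

```bash
python3 -m handwheel '{"offset":[[0,0,0.03],[0,0,0.06],[0,0,0.09],[0,0,0.115],[0,0,0.135],[0,0,0.15],[0,0,0.165],[0,0,0.175],[0,0,0.185],[0,0,0.185]],"rotation":[[0,0,-0.005],[0,0,-0.005],[0,0,-0.005],[0,0,-0.005],[0,0,-0.005],[0,0,-0.005],[0,0,-0.005],[0,0,-0.005],[0,0,-0.005],[0,0,-0.005]],"hand":[-1,-1,-1,-1,-1,-1,-1,-1,-1,-1]}';  python3 - <<'E'
from off import *
cv2.imwrite("pics/w9.png",ctrl.capture("wrist"))
s=ctrl.capture("side");cv2.imwrite("pics/s9c.png",cv2.resize(s[200:340,180:340],None,fx=4,fy=4,interpolation=cv2.INTER_CUBIC))
E
```

```text
time: 9.72
eef_pos: [0.4315, -0.2534, 0.0138]
tcp_rot: [180.0, -0.1, 176.4]
wrist_force: [0.0, 0.8, -0.3]
opening: 0.0939
```

View pics/w9.png

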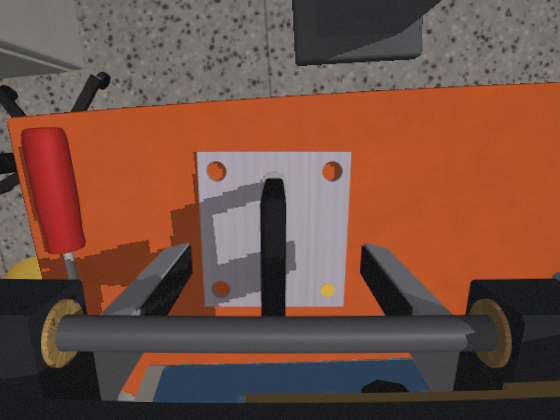

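View pics/s9c.png

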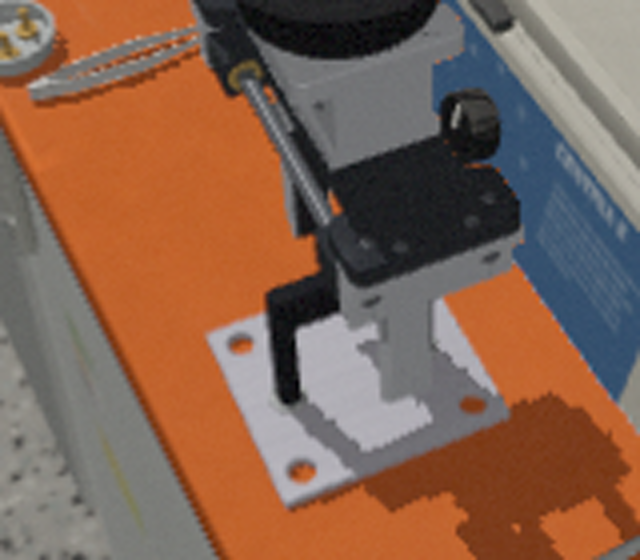

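The handle lies between the jaws, finger tips well above the plate, centrifuge and knob clear. Close.

```bash
python3 -m handwheel '{"offset":[[0,0,0],[0,0,0],[0,0,0],[0,0,0],[0,0,0],[0,0,0],[0,0,0],[0,0,0],[0,0,0],[0,0,0],[0,0,0],[0,0,0]],"rotation":[[0,0,0],[0,0,0],[0,0,0],[0,0,0],[0,0,0],[0,0,0],[0,0,0],[0,0,0],[0,0,0],[0,0,0],[0,0,0],[0,0,0]],"hand":[1,1,1,1,1,1,1,1,1,1,1,1]}' 45;python3 -m handwheel '{"offset":[[0,0,0],[0,0,0],[0,0,-0.005],[0,0,-0.01],[0,0,-0.02],[0,0,-0.02]],"rotation":[[0,0,0],[0,0,0],[0,0,0],[0,0,0],[0,0,0],[0,0,0]],"hand":[1,1,1,1,1,1]}';  python3 - <<'E'
from off import *
cv2.imwrite("pics/w10.png",ctrl.capture("wrist"))
s=ctrl.capture("side");cv2.imwrite("pics/s10c.png",cv2.resize(s[200:340,180:340],None,fx=4,fy=4,interpolation=cv2.INTER_CUBIC))
E
```

```text
time: 10.82
eef_pos: [0.4322, -0.2544, 0.0153]
tcp_rot: [-180.0, -0.0, 176.3]
wrist_force: [0.5, -0.0, 0.7]
opening: 0.0173
time: 11.32
eef_pos: [0.4329, -0.2549, 0.037]
tcp_rot: [-180.0, 0.1, 176.3]
wrist_force: [0.9, -0.6, -1.5]
opening: 0.0119
```

View pics/w10.png

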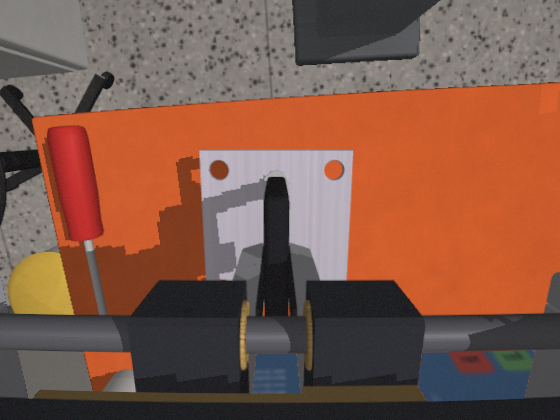

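View pics/s10c.png

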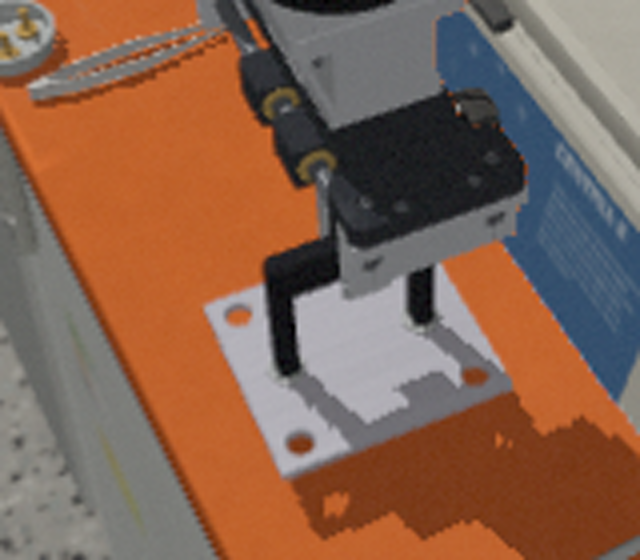

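Bar gripped (opening 11.9 mm), plate lifted level. Raise to clear the centrifuge, then carry.

```bash
python3 -m handwheel '{"offset":[[0,0,-0.01],[0,0,-0.03],[0,0,-0.055],[0,0,-0.08],[0,0,-0.105],[0,0,-0.13],[0,0,-0.15],[0,0,-0.16],[0,0,-0.16]],"rotation":[[0,0,0],[0,0,0],[0,0,0],[0,0,0],[0,0,0],[0,0,0],[0,0,0],[0,0,0],[0,0,0]],"hand":[1,1,1,1,1,1,1,1,1]}';python3 -m handwheel '{"offset":[[0,0.01,0],[0,0.03,0],[0,0.055,0],[0,0.08,0],[0,0.105,0],[0,0.13,0],[-0.002,0.155,0],[-0.004,0.18,0],[-0.006,0.205,0],[-0.006,0.23,0],[-0.006,0.255,0],[-0.006,0.28,0]],"rotation":[[0,0,0],[0,0,0],[0,0,0.02],[0,0,0.04],[0,0,0.06],[0,0,0.08],[0,0,0.1],[0,0,0.12],[0,0,0.14],[0,0,0.15],[0,0,0.15],[0,0,0.15]],"hand":[1,1,1,1,1,1,1,1,1,1,1,1]}';  python3 - <<'E'
from off import *
to([.48,.1174,.195],167.7);to([.569,.1174,.195],167.7)
cv2.imwrite("pics/w11.png",ctrl.capture("wrist"))
E
```

```text
time: 12.17
eef_pos: [0.4331, -0.2547, 0.1971]
tcp_rot: [180.0, 0.2, 176.3]
wrist_force: [0.4, -0.5, -2.9]
opening: 0.012
time: 13.17
eef_pos: [0.4551, 0.0258, 0.1939]
tcp_rot: [-179.9, -0.1, 167.7]
wrist_force: [-0.0, 0.6, -2.2]
opening: 0.0114
offset [-0.0049  0.0948 -0.0012] rot [-0.0009 -0.0018  0.0008]
offset [-0.0919  0.1137 -0.0013] rot [-0.0009 -0.0018  0.0008]
```

View pics/w11.png

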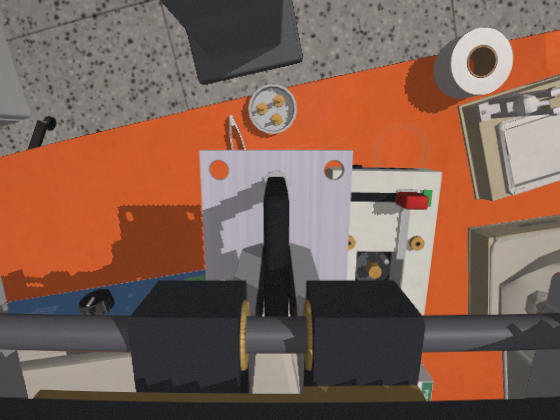

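The plate is steady in the hand, still at the same pixels. Carry on over the unit at height.

```bash
python3 -m handwheel '{"offset":[[0,0.02,0],[0,0.045,0],[-0.003,0.07,0],[-0.015,0.085,0],[-0.03,0.097,0],[-0.045,0.105,0],[-0.06,0.11,0],[-0.075,0.113,0],[-0.085,0.113,0],[-0.09,0.113,0],[-0.09,0.113,0],[-0.09,0.113,0]],"rotation":[[0,0,0],[0,0,0],[0,0,0],[0,0,0],[0,0,0],[0,0,0],[0,0,0],[0,0,0],[0,0,0],[0,0,0],[0,0,0],[0,0,0]],"hand":[1,1,1,1,1,1,1,1,1,1,1,1]}';  python3 - <<'E'
from off import *
to([.569,.1174,.105],167.7)
cv2.imwrite("pics/w12.png",ctrl.capture("wrist"))
E
```

```text
time: 14.22
eef_pos: [0.5673, 0.1154, 0.1947]
tcp_rot: [-180.0, -0.1, 167.7]
wrist_force: [-0.0, 0.4, -3.0]
opening: 0.0115
offset [-0.0013  0.0023  0.0897] rot [-0.0007 -0.0009  0.0001]
```

View pics/w12.png

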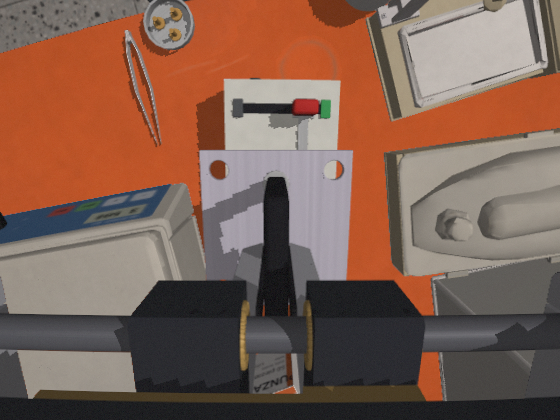

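Run:
```python
import cv2
w=cv2.imread("pics/w12.png")
cv2.imwrite("pics/w12c.png",cv2.resize(w[65:200,190:365],None,fx=4.5,fy=4.5,interpolation=cv2.INTER_CUBIC))
```

```text
(no output)
```

View pics/w12c.png

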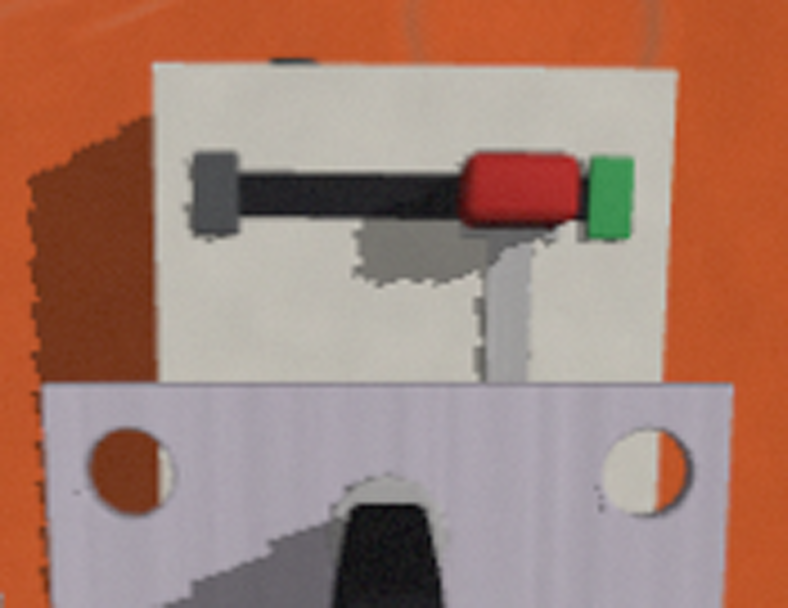

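Crop (4.5x): plate front corners at (42,383) and (734,384), holes at (132,471) and (649,471); unit deck front corners at (153,63) and (677,70). I'll fit both through the same camera, so any bias cancels.

Run:
```python
from off import *
c=ctrl.get_calibration("wrist"); o=ctrl.get_obs(); T=o["eef_pos"]
pc=crop([[42,383],[734,384],[132,471],[649,471]],4.5,190,65)
C=np.array([[-55,-50,5],[-55,50,5],[-42,-38,5],[-42,38,5]])/1e3
def f(x):
    W=R.from_euler('z',x[3]).apply(C)+x[:3]; return (proj(W,c)-pc).ravel()
s=least_squares(f,[.567,.117,.18,-.2],x_scale=.01);print("cover",s.x,np.degrees(s.x[3]),"minus tcp",s.x[:3]-T,s.fun)
def f2(x,z=T[2]-.0165): 
    W=R.from_euler('z',x[2]).apply(C)+[x[0],x[1],z]; return (proj(W,c)-pc).ravel()
s=least_squares(f2,[.567,.117,-.2],x_scale=.01);print("cover z fixed",s.x,np.degrees(s.x[2]),"minus tcp",s.x[:2]-T[:2],s.fun)
pu=crop([[153,63],[677,70]],4.5,190,65)
U=np.array([[-90,-58,50],[-90,58,50]])/1e3
x,r=fit([(U,pu,c)],(.538,.124,-.217));print("unit wrist",x,np.degrees(x[2]),r)
```

```text
cover [ 0.5643  0.1157  0.18   -0.2133] -12.223184200460041 minus tcp [-0.0029 -0.     -0.015 ] [ 0.4688 -0.1652  0.093  -0.329  -0.45    0.2286 -0.1168  0.2714]
cover z fixed [ 0.5644  0.1157 -0.2133] -12.223113489733512 minus tcp [-0.0028 -0.    ] [ 0.9836 -0.1187 -0.4219 -0.2831 -0.0674  0.1424 -0.4994  0.1847]
unit wrist [ 0.5377  0.1263 -0.2251] -12.896077149844006 [ 0.1023 -0.0017 -0.1026 -0.0048]
```

Cover underside is TCP − 15 mm. It needs to move about (+2.7, +4.0) mm and -0.5° yaw. Apply that and come down to about 4 cm above the inserts, then look again.

```bash
python3 -m handwheel '{"offset":[[-0.001,0.002,0.01],[-0.002,0.0045,0.025],[-0.002,0.0045,0.04],[-0.002,0.0045,0.055],[-0.002,0.0045,0.068],[-0.002,0.0045,0.075],[-0.002,0.0045,0.08],[-0.002,0.0045,0.08],[-0.002,0.0045,0.08]],"rotation":[[0,0,0],[0,0,0.007],[0,0,0.007],[0,0,0.007],[0,0,0.007],[0,0,0.007],[0,0,0.007],[0,0,0.007],[0,0,0.007]],"hand":[1,1,1,1,1,1,1,1,1]}';  python3 - <<'E'
from off import *
for n in("wrist","side","top"): cv2.imwrite(f"pics/{n}13.png",ctrl.capture(n))
w=cv2.imread("pics/wrist13.png");s=cv2.imread("pics/side13.png");t=cv2.imread("pics/top13.png")
cv2.imwrite("pics/w13c.png",cv2.resize(w[65:200,190:365],None,fx=4.5,fy=4.5,interpolation=cv2.INTER_CUBIC))
cv2.imwrite("pics/s13c.png",cv2.resize(s[90:200,170:300],None,fx=5,fy=5,interpolation=cv2.INTER_CUBIC))
cv2.imwrite("pics/t13c.png",cv2.resize(t[140:260,110:250],None,fx=5,fy=5,interpolation=cv2.INTER_CUBIC))
E
```

```text
time: 15.02
eef_pos: [0.571, 0.12, 0.1156]
tcp_rot: [180.0, 0.0, 167.3]
wrist_force: [0.3, 0.0, -2.2]
opening: 0.0121
```

View pics/w13c.png

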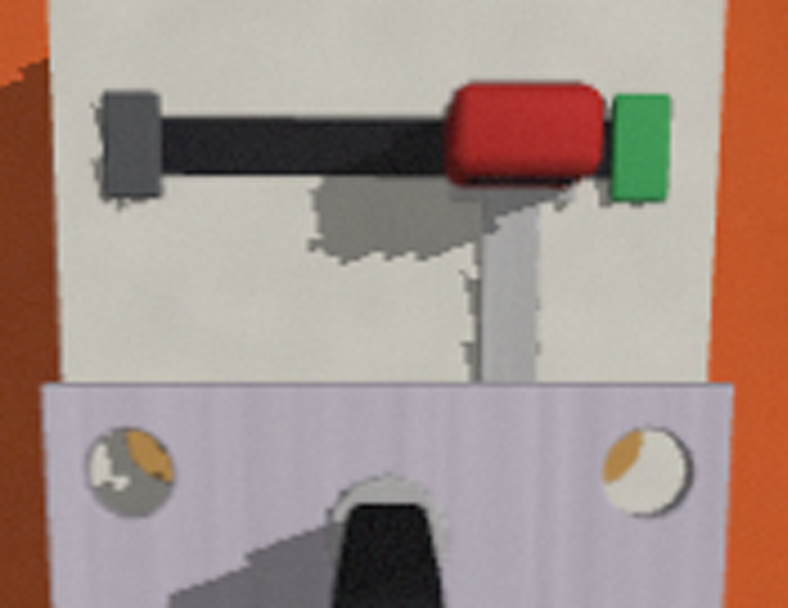

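View pics/s13c.png

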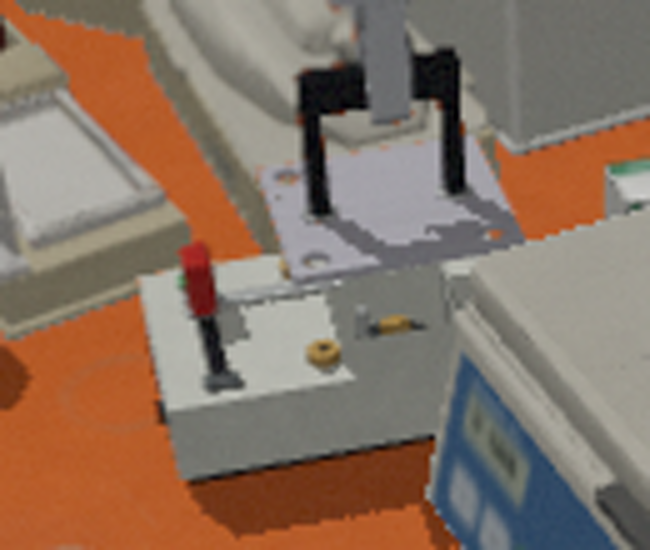

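View pics/t13c.png

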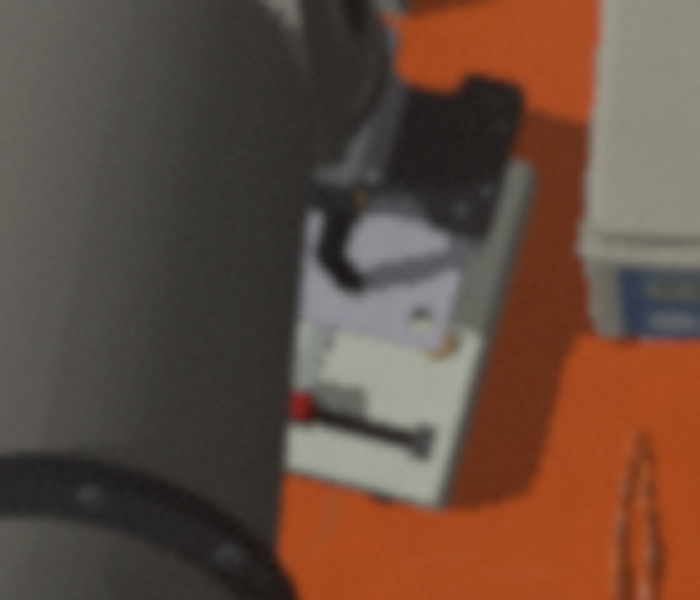

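Through both holes brass shows symmetrically inward, so lateral alignment is good. Refine with the stops at (131,145) and (641,147) and the deck edges.

```bash
cat > rel.py <<'E'
from off import *
def rel(cov,stops,eL,eR,f,ox,oy,z0=.015):
    """cov: plate corner R,L, hole1, hole0; stops gray, green centres; eL/eR: two points each on right/left deck edges (crop px)"""
    c=ctrl.get_calibration("wrist");T=ctrl.get_obs()["eef_pos"]
    C=np.array([[-55,-50,5],[-55,50,5],[-42,-38,5],[-42,38,5]])/1e3
    pc=crop(cov,f,ox,oy)
    def f2(x): return (proj(R.from_euler('z',x[2]).apply(C)+[x[0],x[1],x[3]],c)-pc).ravel()
    s=least_squares(f2,[.567,.117,-.2,T[2]-z0],x_scale=.01); print("cover",s.x,np.degrees(s.x[2]),s.fun.round(2))
    ps=crop(stops,f,ox,oy); S=ray(ps,c,[.053]*2); EL=ray(crop(eL,f,ox,oy),c,[.05]*2); ER=ray(crop(eR,f,ox,oy),c,[.05]*2)
    def g(u):
        loc=lambda P:R.from_euler('z',-u[2]).apply(P-[u[0],u[1],0])
        a,l,r=loc(S),loc(EL),loc(ER)
        return np.r_[a[:,0]+.062, a[0,1]+a[1,1], l[:,1]+.058, r[:,1]-.058]*1e3
    u=least_squares(g,[.538,.124,-.217],x_scale=.01);print("unit",u.x,np.degrees(u.x[2]),u.fun.round(2))
    B=u.x[:2]+.03*np.array([np.cos(u.x[2]),np.sin(u.x[2])])
    d=np.r_[B-s.x[:2],0]; R0=R.from_euler('xyz',ctrl.get_obs()["tcp_rot"],degrees=True)
    print("move cover world",d,"dyaw deg",np.degrees(u.x[2]-s.x[2]),"tool",R0.inv().apply(d))
    Th=np.array([[-12,38,56],[-12,-38,56]])/1e3
    print("threads crop px",(proj(R.from_euler('z',u.x[2]).apply(Th)+[u.x[0],u.x[1],0],c)+.5-[ox,oy])*f-.5)
E
python3 - <<'E'
from rel import *
rel([[42,383],[734,384],[132,471],[649,471]],[[131,145],[641,147]],[[50,0],[62,380]],[[725,0],[708,380]],4.5,190,65)
E
```

```text
cover [ 0.5684  0.1201 -0.22    0.1009] -12.605270937053152 [ 0.46 -0.17  0.09 -0.33 -0.44  0.23 -0.12  0.27]
unit [ 0.538   0.1261 -0.2249] -12.88723734745106 [ 0.07 -0.07 -0.07  0.08 -0.33  0.11  0.29]
move cover world [-0.0011 -0.0007  0.    ] dyaw deg -0.2819664103979089 tool [ 0.0009 -0.0009 -0.    ]
threads crop px [[598.3057 439.0828]
 [171.2755 436.8273]]
```

Within 1.5 mm. Apply (+1, -1) mm and lower 35 mm so the underside sits about 10 mm above the inserts.

```bash
python3 -m handwheel '{"offset":[[0.001,-0.001,0.006],[0.001,-0.001,0.012],[0.001,-0.001,0.018],[0.001,-0.001,0.024],[0.001,-0.001,0.03],[0.001,-0.001,0.034],[0.001,-0.001,0.035],[0.001,-0.001,0.035],[0.001,-0.001,0.035],[0.001,-0.001,0.035]],"rotation":[[0,0,0.004],[0,0,0.004],[0,0,0.004],[0,0,0.004],[0,0,0.004],[0,0,0.004],[0,0,0.004],[0,0,0.004],[0,0,0.004],[0,0,0.004]],"hand":[1,1,1,1,1,1,1,1,1,1]}';  python3 - <<'E'
from off import *
for n in("wrist","side","top"): cv2.imwrite(f"pics/{n}14.png",ctrl.capture(n))
w=cv2.imread("pics/wrist14.png");s=cv2.imread("pics/side14.png");t=cv2.imread("pics/top14.png")
cv2.imwrite("pics/w14c.png",cv2.resize(w[65:200,190:365],None,fx=4.5,fy=4.5,interpolation=cv2.INTER_CUBIC))
cv2.imwrite("pics/s14c.png",cv2.resize(s[110:200,180:290],None,fx=6.5,fy=6.5,interpolation=cv2.INTER_CUBIC))
cv2.imwrite("pics/t14c.png",cv2.resize(t[150:250,150:250],None,fx=6,fy=6,interpolation=cv2.INTER_CUBIC))
E
```

```text
time: 16.0
eef_pos: [0.5699, 0.1193, 0.0805]
tcp_rot: [180.0, 0.0, 167.1]
wrist_force: [-0.7, 0.7, -2.5]
opening: 0.0117
```

View pics/w14c.png

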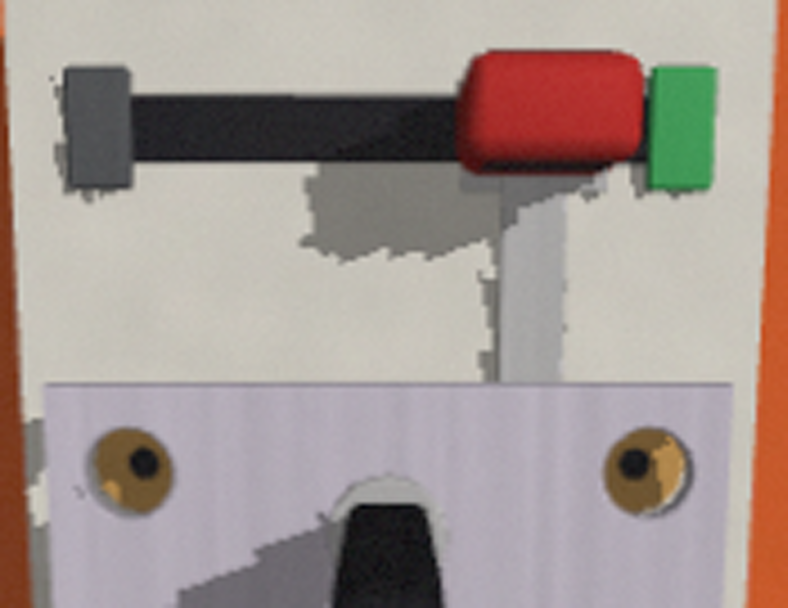

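View pics/s14c.png

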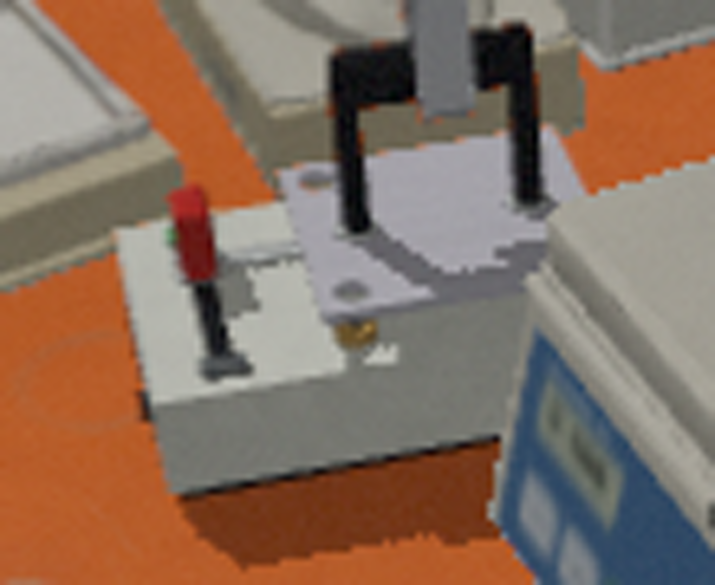

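View pics/t14c.png

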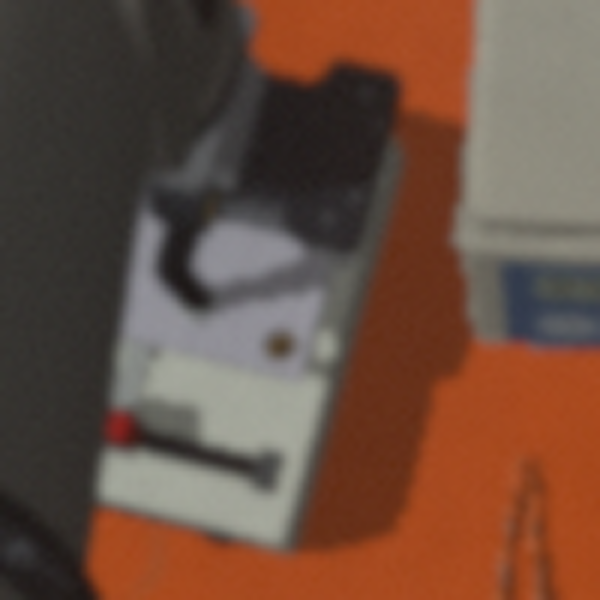

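Each threaded hole shows whole: (144,462) inside hole1 at (132,471), and (634,462) inside hole0 at (649,471). In the side view there's a clear gap under the plate. Now the residual.

Run:
```python
from rel import *
rel([[44,383],[733,384],[132,471],[648,471]],[[98,127],[682,127]],[[5,0],[21,380]],[[778,0],[758,380]],4.5,190,65)
c=ctrl.get_calibration("wrist")
th=ray(crop([[634,462],[144,462]],4.5,190,65),c,[.056]*2); ho=ray(crop([[648.5,471],[131.5,471]],4.5,190,65),c,[ctrl.get_obs()["eef_pos"][2]-.015+.005]*2)
print(th,ho,"thread-hole mm",(th-ho)*1e3,"spacing",np.linalg.norm(th[0]-th[1]),np.linalg.norm((ho[0]-ho[1])))
v=th[0]-th[1];h=ho[0]-ho[1];print("dyaw",np.degrees(np.arctan2(v[1],v[0])-np.arctan2(h[1],h[0])))
o=ctrl.get_obs();print(R.from_euler('xyz',o["tcp_rot"],degrees=True).inv().apply((th-ho).mean(0)*[1,1,0]*1e3),o["eef_pos"],o["tcp_rot"],np.abs(o["dq"]).max())
# back right check: side camera predicted thread2/hole2
```

```text
cover [ 0.567   0.1193 -0.2242  0.0647] -12.843790167224618 [ 0.29 -0.15  0.06 -0.28 -0.25  0.18 -0.09  0.25]
unit [ 0.5375  0.1261 -0.2256] -12.924636976947724 [ 0.09 -0.09 -0.1  -0.01 -0.25  0.29  0.18]
move cover world [-0.0003  0.0001  0.    ] dyaw deg -0.08084680972310597 tool [ 0.0003  0.     -0.    ]
threads crop px [[633.6623 461.7299]
 [145.5951 460.7562]]
[[0.5344 0.1658 0.056 ]
 [0.5174 0.0914 0.056 ]] [[0.5343 0.1657 0.0705]
 [0.5175 0.0918 0.0705]] thread-hole mm [[  0.1028   0.1189 -14.5239]
 [ -0.0179  -0.4102 -14.5239]] spacing 0.0763096994073748 0.07576693444370712
dyaw -0.00026739743477205023
[-0.0738 -0.1325 -0.    ] [0.5698 0.1193 0.0805] [179.9865   0.0158 167.1166] 0.1412293451303321
```

Both holes line up within 0.5 mm and yaw within 0.1°. Raise 1 mm, hold, and check level and height independently in the side view.

```bash
python3 -m handwheel '{"offset":[[0,0,-0.001],[0,0,-0.001],[0,0,-0.001],[0,0,-0.001],[0,0,-0.001],[0,0,-0.001]],"rotation":[[0,0,0],[0,0,0],[0,0,0],[0,0,0],[0,0,0],[0,0,0]],"hand":[1,1,1,1,1,1]}';  python3 - <<'E'
from rel import *
s=ctrl.capture("side");cv2.imwrite("pics/s15c.png",cv2.resize(s[110:180,215:290],None,fx=8,fy=8,interpolation=cv2.INTER_CUBIC))
w=ctrl.capture("wrist");cv2.imwrite("pics/w15c.png",cv2.resize(w[65:200,190:365],None,fx=4.5,fy=4.5,interpolation=cv2.INTER_CUBIC))
cs=ctrl.get_calibration("side")
P=np.array([[-42,38,5],[-42,-38,5],[-55,50,5],[-55,-50,5],[55,50,5],[38,0,80],[-38,0,80]])/1e3
for z in(.062,.066,.070):
  print(z,((proj(R.from_euler('z',-12.4,degrees=True).apply(P)+[.5675,.1174,z],cs)-[215,110]+.5)*8-.5).round(0).tolist())
E
```

```text
time: 16.65
eef_pos: [0.5697, 0.1192, 0.0813]
tcp_rot: [-180.0, -0.0, 167.1]
wrist_force: [-0.1, -0.0, -2.3]
opening: 0.0116
0.062 [[110.0, 233.0], [157.0, 369.0], [62.0, 220.0], [121.0, 400.0], [401.0, 163.0], [377.0, 41.0], [122.0, 82.0]]
0.066 [[108.0, 222.0], [156.0, 358.0], [61.0, 209.0], [120.0, 389.0], [400.0, 152.0], [376.0, 29.0], [121.0, 70.0]]
0.07 [[107.0, 211.0], [155.0, 347.0], [59.0, 198.0], [119.0, 378.0], [400.0, 142.0], [376.0, 17.0], [120.0, 58.0]]
```

View pics/s15c.png

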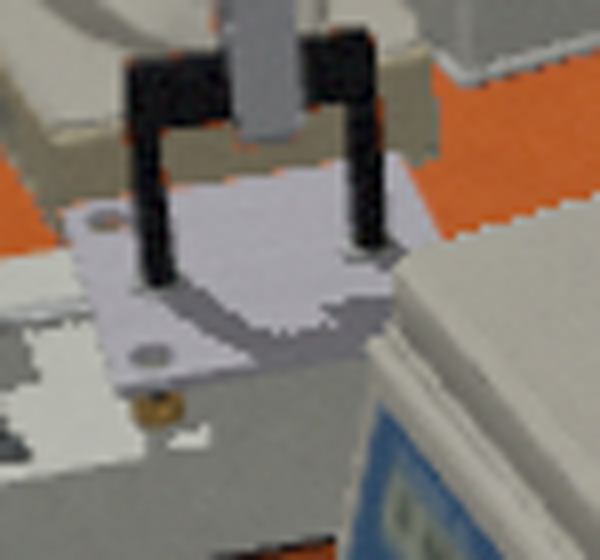

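View pics/w15c.png

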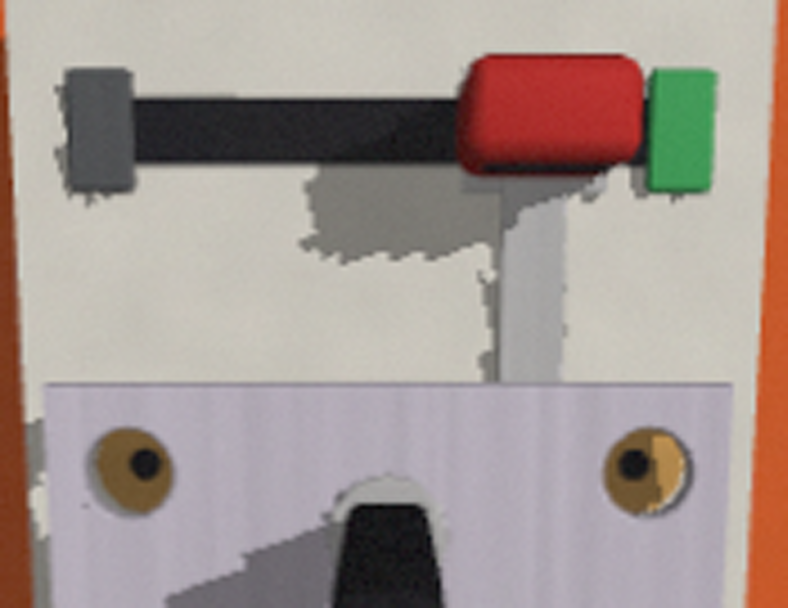

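The side view matches a level plate with its underside at 0.066–0.067 m: holes at (106,220) and (153,354), back-left corner at (403,152), all within 4 crop px (0.5 px) of prediction. Hand in after a quick look at the bystanders.

Run:
```python
from h import *
s=ctrl.capture("side");a=cv2.imread("pics/side0.png")
for n,(x0,y0,x1,y1) in {"tweezers":(185,198,245,228),"screwdriver":(258,325,355,382)}.items():
    print(n,"mean abs diff",np.abs(s[y0:y1,x0:x1].astype(int)-a[y0:y1,x0:x1]).mean())
o=ctrl.get_obs();print(o["time"],o["eef_pos"],o["opening"],o["wrist_force"])
print(ctrl.sign_off())
```

```text
tweezers mean abs diff 11.43925925925926
screwdriver mean abs diff 5.652498944956894
16.8 [0.5697 0.1192 0.0813] 0.011598075717306977 [-0.3469 -0.0746 -1.7422]
the job is handed in; nothing more can be done
None
```

Run:
```python
import cv2,numpy as np
a=cv2.imread("pics/side0.png");b=cv2.imread("pics/side14.png")
f=lambda i:cv2.resize(np.hstack([i[190:235,180:250],i[320:385,255:360][:45]]),None,fx=4,fy=4)
cv2.imwrite("pics/cmp.png",np.vstack([f(a),f(b)]))
```

```text
(no output)
```

View pics/cmp.png

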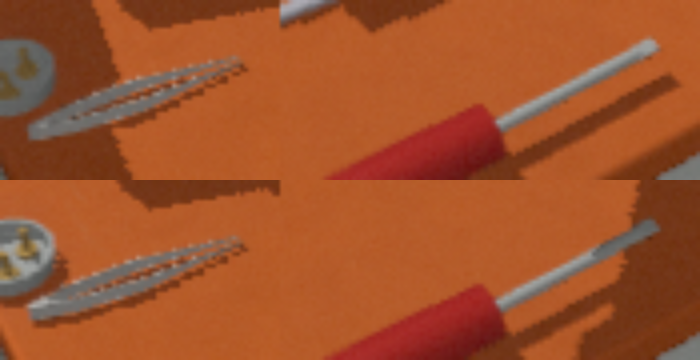

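I slid the red lock to its left end, then took the cover by its handle and carried it over the unit. I handed the job in at 16.8 s with the arm still holding the cover there.

- **Lock:** The push rose from about 0 to 36 N and the lock stopped moving. Its position in the picture matches the full 44 mm of travel. About 5 mm still shows between the grip and the green block, which fits the stop lying beyond the travel.
- **Cover:** In the last wrist pictures both front threads show whole, with hole and thread centres within 0.5 mm and yaw within 0.1°. The back right hole and the yellow dot were hidden by the gripper, so I only know them from that fit. The side view matches a level plate with its underside about 10–10.5 mm above the inserts. The wrist fit and tool reading give about 9.7 mm. The cover was steady and clear of the unit.
- **Bystanders:** The tweezers and screwdriver lie where they did. A raw image difference was not zero, but a side-by-side view shows only moved shadows.
- **Disagreements:**
  - The finger tips are about 36 mm behind the stated TCP. My first push therefore passed over the lock without touching it, and I corrected for this afterwards.
  - The wrist camera and the fixed cameras differ by about 2 mm in y and 0.5° in yaw. I did the final alignment within the wrist view alone.
- **Push force:** The 36 N sideways push came with about 26 N vertically at the wrist, roughly 44 N in all. That was on the finger tips, not the gripper's body.

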